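# Sort out the warped loaf tins and load the carrier

### The job

Set up the mini loaf tins for baking: stand every tin that sits steady on its base in a bay of the wire carrier on the baking sheet, one to a bay, down on the sheet. Put every tin that rocks when its end rim is pressed upright in the cardboard box, flat on its floor. Set the tins down rather than dropping them, tip none over, and leave the bowl, the jar and the spatula alone.

Things in the scene. Friction and masses are not known exactly. Their poses are not given: they have to be found in the camera images.
- loaf_tin_1: Open tinplate mini loaf tin, 130 (x) x 66 (y) x 34 mm high, upright walls 3 mm, 0.2 kg; origin: centre of its underside; may be absent. All look alike. A sound one has a flat base and keeps still when an end rim is pressed. A warped one stands level on the middle 16 mm of its bowed base (ends 4.5 mm up); 2 to 5 N down on the middle of either end rim sinks that end 4 to 9 mm, until let go.
- loaf_tin_2: Open tinplate mini loaf tin, 130 (x) x 66 (y) x 34 mm high, upright walls 3 mm, 0.2 kg; origin: centre of its underside; may be absent. All look alike. A sound one has a flat base and keeps still when an end rim is pressed. A warped one stands level on the middle 16 mm of its bowed base (ends 4.5 mm up); 2 to 5 N down on the middle of either end rim sinks that end 4 to 9 mm, until let go.
- loaf_tin_3: Open tinplate mini loaf tin, 130 (x) x 66 (y) x 34 mm high, upright walls 3 mm, 0.2 kg; origin: centre of its underside; may be absent. All look alike. A sound one has a flat base and keeps still when an end rim is pressed. A warped one stands level on the middle 16 mm of its bowed base (ends 4.5 mm up); 2 to 5 N down on the middle of either end rim sinks that end 4 to 9 mm, until let go.
- loaf_tin_4: Open tinplate mini loaf tin, 130 (x) x 66 (y) x 34 mm high, upright walls 3 mm, 0.2 kg; origin: centre of its underside; may be absent. All look alike. A sound one has a flat base and keeps still when an end rim is pressed. A warped one stands level on the middle 16 mm of its bowed base (ends 4.5 mm up); 2 to 5 N down on the middle of either end rim sinks that end 4 to 9 mm, until let go.
- loaf_tin_5: Open tinplate mini loaf tin, 130 (x) x 66 (y) x 34 mm high, upright walls 3 mm, 0.2 kg; origin: centre of its underside; may be absent. All look alike. A sound one has a flat base and keeps still when an end rim is pressed. A warped one stands level on the middle 16 mm of its bowed base (ends 4.5 mm up); 2 to 5 N down on the middle of either end rim sinks that end 4 to 9 mm, until let go.
- loaf_tin_6: Open tinplate mini loaf tin, 130 (x) x 66 (y) x 34 mm high, upright walls 3 mm, 0.2 kg; origin: centre of its underside; may be absent. All look alike. A sound one has a flat base and keeps still when an end rim is pressed. A warped one stands level on the middle 16 mm of its bowed base (ends 4.5 mm up); 2 to 5 N down on the middle of either end rim sinks that end 4 to 9 mm, until let go.
- loaf_tin_1_in (a point): Centre of the inner floor of loaf_tin_1, 3 mm above its underside (exactly 3.0 mm in a sound one, 3.1 mm in a warped one: far too little to read off the noisy state; it only marks the warped one for the judge).
- loaf_tin_2_in (a point): Centre of the inner floor of loaf_tin_2, 3 mm above its underside (exactly 3.0 mm in a sound one, 3.1 mm in a warped one: far too little to read off the noisy state; it only marks the warped one for the judge).
- loaf_tin_3_in (a point): Centre of the inner floor of loaf_tin_3, 3 mm above its underside (exactly 3.0 mm in a sound one, 3.1 mm in a warped one: far too little to read off the noisy state; it only marks the warped one for the judge).
- loaf_tin_4_in (a point): Centre of the inner floor of loaf_tin_4, 3 mm above its underside (exactly 3.0 mm in a sound one, 3.1 mm in a warped one: far too little to read off the noisy state; it only marks the warped one for the judge).
- loaf_tin_5_in (a point): Centre of the inner floor of loaf_tin_5, 3 mm above its underside (exactly 3.0 mm in a sound one, 3.1 mm in a warped one: far too little to read off the noisy state; it only marks the warped one for the judge).
- loaf_tin_6_in (a point): Centre of the inner floor of loaf_tin_6, 3 mm above its underside (exactly 3.0 mm in a sound one, 3.1 mm in a warped one: far too little to read off the noisy state; it only marks the warped one for the judge).
- baking_sheet: Dark steel baking sheet, 340 (x) x 236 (y) mm, lip 12 mm high, inner floor 3 mm above the worktop, fixed, left or right of the tins. On it a wire carrier with 2 x 2 rectangular bays, each 142 (x) x 78 (y) mm inside, centres 154 mm apart in x and 102 mm in y, of 4 mm wire whose top is 14 mm above the sheet's floor. Origin: under the centre; x and y along its sides.
- bay_1 (a point): Point on the sheet's floor at the centre of bay 1 of the carrier; a tin standing in the bay has its underside here, its length along the sheet's x axis and its rim 20 mm above the wire.
- bay_2 (a point): Point on the sheet's floor at the centre of bay 2 of the carrier; a tin standing in the bay has its underside here, its length along the sheet's x axis and its rim 20 mm above the wire.
- bay_3 (a point): Point on the sheet's floor at the centre of bay 3 of the carrier; a tin standing in the bay has its underside here, its length along the sheet's x axis and its rim 20 mm above the wire.
- bay_4 (a point): Point on the sheet's floor at the centre of bay 4 of the carrier; a tin standing in the bay has its underside here, its length along the sheet's x axis and its rim 20 mm above the wire.
- scrap_box: Low open cardboard box, 300 (x) x 176 (y) x 50 mm high outside, walls and floor 4 mm, with two folded-out flaps at its short walls; fixed, on the other side of the tins from the baking sheet. Room for two tins side by side, lengths along its y axis. Origin: under its centre.
- bowl: Blue ceramic bowl, 110 mm across, 55 mm high, beyond the tins; not part of the job. Origin: centre of its underside.
- sugar_jar: Glass jar with a wooden lid, 76 mm across, 85 mm high, beyond the tins; not part of the job. Origin: centre of its underside.
- spatula: Wooden spatula 250 mm long, lying crosswise beyond the tins; not part of the job. Origin: on its underside.
Things that resemble listed ones, but are neither listed nor needed, are in the scene too. What is shaped like the loaf_tin_2 but yellow is not meant.

How it is judged:
At the end, for the whole second after the job is handed in: Every steady tin stands in a bay of the carrier, down on the baking sheet (within 12 mm of the bay's centre, tilt under 0.05 rad); every tin that rocks stands upright on the floor of the cardboard box (tilt under 0.2 rad); all at rest (((z of loaf_tin_1_in in the frame of loaf_tin_1 below 0.00305 m and (horizontal distance between loaf_tin_1 and bay_1 below 0.012 m or horizontal distance between loaf_tin_1 and bay_2 below 0.012 m or horizontal distance between loaf_tin_1 and bay_3 below 0.012 m or horizontal distance between loaf_tin_1 and bay_4 below 0.012 m) and z of loaf_tin_1 in the frame of baking_sheet below 0.007 m and angle between loaf_tin_1's own z axis and vertical below 0.05 rad) or (z of loaf_tin_1_in in the frame of loaf_tin_1 above 0.00305 m and x of loaf_tin_1 in the frame of scrap_box between -0.12 and 0.12 m and y of loaf_tin_1 in the frame of scrap_box between -0.06 and 0.06 m and z of loaf_tin_1 in the frame of scrap_box below 0.014 m and angle between loaf_tin_1's own z axis and vertical below 0.2 rad)) and linear speed of each of loaf_tin_1, loaf_tin_2, loaf_tin_3, loaf_tin_4, loaf_tin_5, loaf_tin_6 below 0.02 m/s and ((z of loaf_tin_2_in in the frame of loaf_tin_2 below 0.00305 m and (horizontal distance between loaf_tin_2 and bay_1 below 0.012 m or horizontal distance between loaf_tin_2 and bay_2 below 0.012 m or horizontal distance between loaf_tin_2 and bay_3 below 0.012 m or horizontal distance between loaf_tin_2 and bay_4 below 0.012 m) and z of loaf_tin_2 in the frame of baking_sheet below 0.007 m and angle between loaf_tin_2's own z axis and vertical below 0.05 rad) or (z of loaf_tin_2_in in the frame of loaf_tin_2 above 0.00305 m and x of loaf_tin_2 in the frame of scrap_box between -0.12 and 0.12 m and y of loaf_tin_2 in the frame of scrap_box between -0.06 and 0.06 m and z of loaf_tin_2 in the frame of scrap_box below 0.014 m and angle between loaf_tin_2's own z axis and vertical below 0.2 rad)) and ((z of loaf_tin_3_in in the frame of loaf_tin_3 below 0.00305 m and (horizontal distance between loaf_tin_3 and bay_1 below 0.012 m or horizontal distance between loaf_tin_3 and bay_2 below 0.012 m or horizontal distance between loaf_tin_3 and bay_3 below 0.012 m or horizontal distance between loaf_tin_3 and bay_4 below 0.012 m) and z of loaf_tin_3 in the frame of baking_sheet below 0.007 m and angle between loaf_tin_3's own z axis and vertical below 0.05 rad) or (z of loaf_tin_3_in in the frame of loaf_tin_3 above 0.00305 m and x of loaf_tin_3 in the frame of scrap_box between -0.12 and 0.12 m and y of loaf_tin_3 in the frame of scrap_box between -0.06 and 0.06 m and z of loaf_tin_3 in the frame of scrap_box below 0.014 m and angle between loaf_tin_3's own z axis and vertical below 0.2 rad)) and ((z of loaf_tin_4_in in the frame of loaf_tin_4 below 0.00305 m and (horizontal distance between loaf_tin_4 and bay_1 below 0.012 m or horizontal distance between loaf_tin_4 and bay_2 below 0.012 m or horizontal distance between loaf_tin_4 and bay_3 below 0.012 m or horizontal distance between loaf_tin_4 and bay_4 below 0.012 m) and z of loaf_tin_4 in the frame of baking_sheet below 0.007 m and angle between loaf_tin_4's own z axis and vertical below 0.05 rad) or (z of loaf_tin_4_in in the frame of loaf_tin_4 above 0.00305 m and x of loaf_tin_4 in the frame of scrap_box between -0.12 and 0.12 m and y of loaf_tin_4 in the frame of scrap_box between -0.06 and 0.06 m and z of loaf_tin_4 in the frame of scrap_box below 0.014 m and angle between loaf_tin_4's own z axis and vertical below 0.2 rad)) and ((z of loaf_tin_5_in in the frame of loaf_tin_5 below 0.00305 m and (horizontal distance between loaf_tin_5 and bay_1 below 0.012 m or horizontal distance between loaf_tin_5 and bay_2 below 0.012 m or horizontal distance between loaf_tin_5 and bay_3 below 0.012 m or horizontal distance between loaf_tin_5 and bay_4 below 0.012 m) and z of loaf_tin_5 in the frame of baking_sheet below 0.007 m and angle between loaf_tin_5's own z axis and vertical below 0.05 rad) or (z of loaf_tin_5_in in the frame of loaf_tin_5 above 0.00305 m and x of loaf_tin_5 in the frame of scrap_box between -0.12 and 0.12 m and y of loaf_tin_5 in the frame of scrap_box between -0.06 and 0.06 m and z of loaf_tin_5 in the frame of scrap_box below 0.014 m and angle between loaf_tin_5's own z axis and vertical below 0.2 rad)) and ((z of loaf_tin_6_in in the frame of loaf_tin_6 below 0.00305 m and (horizontal distance between loaf_tin_6 and bay_1 below 0.012 m or horizontal distance between loaf_tin_6 and bay_2 below 0.012 m or horizontal distance between loaf_tin_6 and bay_3 below 0.012 m or horizontal distance between loaf_tin_6 and bay_4 below 0.012 m) and z of loaf_tin_6 in the frame of baking_sheet below 0.007 m and angle between loaf_tin_6's own z axis and vertical below 0.05 rad) or (z of loaf_tin_6_in in the frame of loaf_tin_6 above 0.00305 m and x of loaf_tin_6 in the frame of scrap_box between -0.12 and 0.12 m and y of loaf_tin_6 in the frame of scrap_box between -0.06 and 0.06 m and z of loaf_tin_6 in the frame of scrap_box below 0.014 m and angle between loaf_tin_6's own z axis and vertical below 0.2 rad))); the robot touches nothing.
It fails at once if a loaf tin is tipped over (angle between any of loaf_tin_1, loaf_tin_2, loaf_tin_3, loaf_tin_4, loaf_tin_5, loaf_tin_6's own z axis and vertical above 1 rad).
It fails at once if a loaf tin is dropped: let go, it falls more than about 45 mm ((height (world z) of loaf_tin_1 above 0.022 m and linear speed of loaf_tin_1 above 0.7 m/s and contact force between the fingers and loaf_tin_1 below 0.5 N) or (height (world z) of loaf_tin_2 above 0.022 m and linear speed of loaf_tin_2 above 0.7 m/s and contact force between the fingers and loaf_tin_2 below 0.5 N) or (height (world z) of loaf_tin_3 above 0.022 m and linear speed of loaf_tin_3 above 0.7 m/s and contact force between the fingers and loaf_tin_3 below 0.5 N) or (height (world z) of loaf_tin_4 above 0.022 m and linear speed of loaf_tin_4 above 0.7 m/s and contact force between the fingers and loaf_tin_4 below 0.5 N) or (height (world z) of loaf_tin_5 above 0.022 m and linear speed of loaf_tin_5 above 0.7 m/s and contact force between the fingers and loaf_tin_5 below 0.5 N) or (height (world z) of loaf_tin_6 above 0.022 m and linear speed of loaf_tin_6 above 0.7 m/s and contact force between the fingers and loaf_tin_6 below 0.5 N)).
It fails at once if the bowl, the jar or the spatula is moved more than 30 mm (distance of any of bowl, sugar_jar, spatula from where it was at the start of the episode above 0.03 m).
Of loaf_tin_1, loaf_tin_2, loaf_tin_3, loaf_tin_4, loaf_tin_5, loaf_tin_6 only 4 to 6 are there at a start; the rules pass over those that are not, and their reading is None.
At some moment in a run one of loaf_tin_1, loaf_tin_2, loaf_tin_3, loaf_tin_4, loaf_tin_5, loaf_tin_6 may be knocked a few centimetres aside while the robot is not near it.
It also fails if it takes over 210 s, if anything falls off the work surface, if the arm or the gripper's body presses on something with over 40 N, if the wrist force passes 120 N, or if a joint passes its speed limit or range.

### The arm

A 6-joint arm with a two-finger parallel gripper is mounted at the origin on the work surface. World frame = base frame: x ahead of the robot, y to its left, z up, the work surface at z = 0. Lengths are in m, angles in rad, forces in N, time in s.
With the tool pointing down it reaches from about 0.25 to 0.775 m from the base axis. Payload 4 kg.
Tool frame: the origin (TCP) lies at the very end of the fingers, on their centre line; the grasp point (between the pads) lies 19 mm behind it; z points along the fingers, y is the line along which they close (so a half turn about z gives the same grasp; the last joint's range is limited). The gripper opens to 94 mm and grips with 3 to 60 N. Pads are 16 mm wide; open, the fingers measure 119 mm over their backs; the gripper's body (75 mm by 177 mm) begins 78 mm behind the grasp point.
Start: joints at [-1.42, 0.087, 1.371, -0, 1.684, -0.103], TCP at [0.138, -0.532, 0.206] pointing down, gripper open.
Joint ranges: [-3.1, 3.1], [-0.76, 2.03], [0.27, 2.55], [-1.08, 4.22], [0.17, 2.65], [-2.57, 2.57]. Speed limits (rad/s): [2.79, 2.79, 3.14, 3.14, 3.14, 3.14].

### API

Orientations are given as [roll, pitch, yaw] about the fixed x, y, z axes, in that order (R = Rz(yaw) Ry(pitch) Rx(roll)).
In Python, from bench import robot gives the robot as it stands. The module is installed in compiled form; this text tells all that it offers.
- The arm moves only by the tool move_arm, never from a script. Its argument "deltas" is one flat list of numbers, 7 for each row, row after row: the turn, a rotation vector about the tool's x, y, z in rad, then the shift along the tool's x, y, z in cm, then the closure, from -1 (fully open) to 1 (shut). A call has 1 to 8 rows; each row is the pose to reach, as a shift and turn from the pose commanded when the call began, along the tool's axes at that moment; what a row does not reach only later rows make up. A row lasts 1/10 s, in which the tool goes at most 50 mm and 8.59 degrees, less where a joint would pass 70% of its speed; a pose out of reach is approached as far as the arm can. A call with a gripper value outside its range is refused whole. The fingers move at their own pace and stop on an object; the grip force is fixed at half the most. Time passes only in rows, so rows that repeat a pose let the fingers close. It gives the time, the measured TCP pose, the force, the opening and the grip force at its end, in the units of the state.
- robot.get_obs(): the state, without advancing time (a new reading comes with each control period).
- robot.snapshot(name): name is "side" or "top"; returns a dict with "image" (400x640x3 uint8, red, green, blue), "depth" (400x640 float32, m along the optical axis (not along the pixel's ray), 0 where there is no reading), "fov_y" (degrees; the focal length in pixels is half the picture's height over the tangent of half this angle, whatever the lens; pixels are square), "cx", "cy" (the principal point, pixels), "D" ([k1, k2, p1, p2, k3] as OpenCV has them; the pictures are not rectified), "origin" and "orientation" of the camera in the world. Camera axes: x right, y up, looking along -z (the intrinsics and any distortion apply to the point x, -y, -z); pixel columns grow to the right and rows downward; lengths in m; the calibration is good to about 2 mm. A picture is of the moment at which its call begins.
- robot.close_job(): hands the job in; it is judged then, once.
The state is a dict: "time": time; "joint_positions": joint angles; "qvel": joint speeds; "joint_torque": joint torques, N m; "tool_pos": TCP position; "ee_rot": TCP orientation; "wrist_force": force on the tool from outside, world axes, zero at the start; "wrist_torque": the same for the moment, N m; "width": finger opening in m; "finger_force": force on a finger pad.
Only numpy, scipy, OpenCV 4.12 (cv2) and the standard library are available. Lean on these libraries where they do the work, as an engineer would, in place of code of your own. Each camera call takes 0.05 s, during which the arm holds its last target. There are 200 camera calls.

## Working session

There is one attempt and no reset: what is moved stays moved. The work goes in short steps, Python scripts to look and compute and a tool call to move; the robot and the scene stay as the last step left them, time stands still between calls to the robot, and variables do not carry over. Pictures are saved under pics/ and viewed, at most 14 in all, crops included, and the job is handed in when it is done.

Besides the shell and the picture viewer there is one more tool, called after ">>>" as name(argument=value, ...) on one line, values as JSON. move_arm: Moves the arm, as the interface text tells. Its arguments: {"type":"object","properties":{"deltas":{"type":"array","items":{"type":"number"}}},"required":["deltas"]}

```bash
mkdir -p pics; cat > h.py <<'E'
import numpy as np, cv2
from bench import robot
def snap(n):
    return robot.snapshot(n)
def K(s):
    f=200/np.tan(np.radians(s["fov_y"])/2)
    return np.array([[f,0,s["cx"]],[0,f,s["cy"]],[0,0,1.]])
from scipy.spatial.transform import Rotation as Ro
def Rm(s):
    o=np.array(s["orientation"],float)
    return o if o.shape==(3,3) else Ro.from_euler("xyz",o).as_matrix()
def cast(s,uv,z):
    p=cv2.undistortPoints(np.array(uv,float).reshape(-1,1,2),K(s),np.array(s["D"],float)).reshape(-1,2)
    d=np.c_[p[:,0],-p[:,1],-np.ones(len(p))]@Rm(s).T
    o=np.array(s["origin"]); return o+d*((z-o[2])/d[:,2])[:,None]
def cloud(s):
    v,u=np.mgrid[0:400,0:640]
    p=cv2.undistortPoints(np.c_[u.ravel(),v.ravel()].astype(float).reshape(-1,1,2),K(s),np.array(s["D"],float)).reshape(-1,2)
    d=np.c_[p[:,0],-p[:,1],-np.ones(len(p))]*s["depth"].ravel()[:,None]
    return (d@Rm(s).T+np.array(s["origin"])).reshape(400,640,3)
def save(s,n): cv2.imwrite("pics/"+n,s["image"][:,:,::-1])
E
python3 - <<'E'
from h import *
for n in("top","side"):
    s=snap(n); save(s,n+"0.png"); print({k:v for k,v in s.items() if k not in("image","depth")})
print(robot.get_obs())
E
```

```text
{'fov_y': 55.602872591851344, 'cx': 323.9552528468018, 'cy': 199.8510373425232, 'D': array([-0.00089749,  0.        ,  0.        ,  0.        ,  0.        ]), 'origin': array([ 0.367448  , -0.08142052,  1.01899877]), 'orientation': array([ 0.13076099, -0.00364817, -1.55109049])}
{'fov_y': 43.30676561543603, 'cx': 319.8000707554688, 'cy': 204.3321209879683, 'D': array([0.05656192, 0.        , 0.        , 0.        , 0.        ]), 'origin': array([ 0.22203295, -1.24057371,  0.84596971]), 'orientation': array([ 0.98216367,  0.019247  , -0.24519079])}
{'time': 0.1, 'joint_positions': array([-1.42007902e+00,  8.78368318e-02,  1.37207545e+00, -2.07680152e-05,
        1.68357021e+00, -1.03139198e-01]), 'qvel': array([-9.21219050e-06, -8.92470844e-04, -4.24401114e-03,  1.32317296e-04,
       -1.48353841e-03,  1.97334888e-03]), 'joint_torque': array([ 1.73048964e-03, -3.41254485e+01, -3.03300691e+01,  7.18405587e-02,
        3.04782204e-02, -1.06996611e-04]), 'tool_pos': array([ 0.13802162, -0.53190541,  0.20445943]), 'ee_rot': array([-3.13971073e+00, -1.74040171e-04,  2.53854026e-01]), 'wrist_force': array([ 0.33241916, -0.40034942,  0.66061994]), 'wrist_torque': array([ 0.00969954, -0.0285169 , -0.01310048]), 'finger_force': 0.0, 'width': 0.09399654462780635}
```

View pics/top0.png

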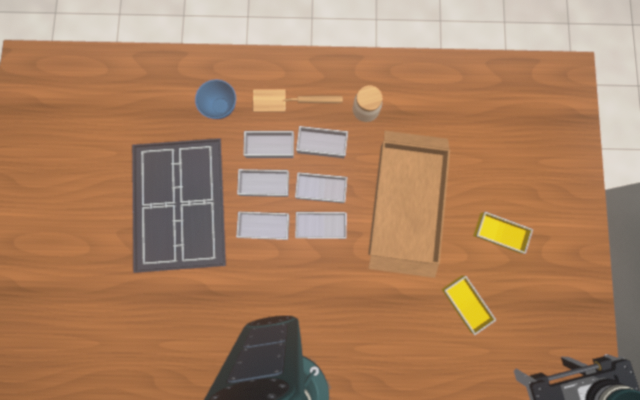

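View pics/side0.png

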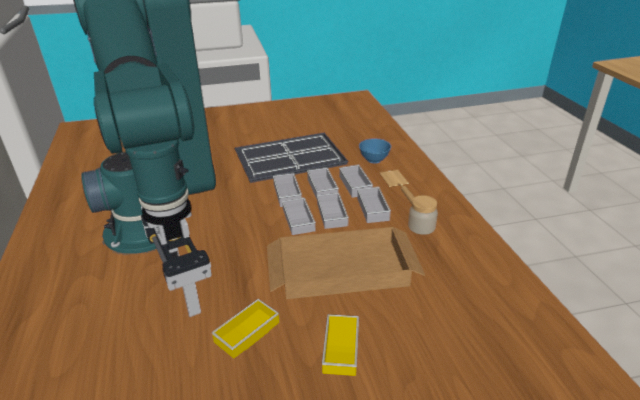

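```bash
cat >> h.py <<'E'
def tins(s,show=False):
    """tins in the top view: centre xy, yaw of long axis, measured size"""
    im=cv2.cvtColor(s["image"],cv2.COLOR_RGB2HSV).astype(int)
    P=cloud(s); out=[]
    m=((im[:,:,1]<70)&(im[:,:,2]>90)).astype(np.uint8)
    g=cast(s,np.array([[u,v] for v in range(400) for u in range(640)]),0.034).reshape(400,640,3)
    m[(g[:,:,0]<.25)|(g[:,:,0]>.75)|(g[:,:,1]>.45)|(g[:,:,1]<-.45)]=0
    cs,_=cv2.findContours(m,cv2.RETR_EXTERNAL,cv2.CHAIN_APPROX_NONE)
    for c in cs:
        if cv2.contourArea(c)<500: continue
        w=cast(s,c.reshape(-1,2),0.034)[:,:2]
        (cx,cy),(a,b),an=cv2.minAreaRect(w.astype(np.float32)*1000)
        t=np.radians(an); 
        if a<b: t+=np.pi/2; a,b=b,a
        t=(t)%np.pi
        C=np.array([cx,cy])/1000; e1=np.array([np.cos(t),np.sin(t)]); e2=np.array([-e1[1],e1[0]])
        o=np.array(s["origin"])[:2]; px=.0026
        for e,L,F in((e1,a/1000+px,.130),(e2,b/1000+px,.066)):
            q=np.sign((C-o)@e); C=C+e*q*(L-F)/2
        out.append((*C,t,a+2.6,b+2.6,*c.reshape(-1,2).mean(0)))
    return sorted(out,key=lambda r:(round(r[0]/.05),r[1]))
E
python3 - <<'E'
from h import *
np.set_printoptions(precision=4,suppress=True)
s=snap("top")
for r in tins(s): print(np.round(r,4))
hsv=cv2.cvtColor(s["image"],cv2.COLOR_RGB2HSV)
# sheet: dark
m=((hsv[:,:,2]<85)&(hsv[:,:,1]<110)).astype(np.uint8); m[:,240:]=0; m[280:]=0
m=cv2.morphologyEx(m,cv2.MORPH_CLOSE,np.ones((9,9)))
c=max(cv2.findContours(m,0,1)[0],key=cv2.contourArea)
for z in(.012,):
    r=cv2.minAreaRect((cast(s,c.reshape(-1,2),z)[:,:2]*1000).astype(np.float32)); print("sheet",z,r)
# wire
b=hsv[:,:,2].astype(int); w=((b>110)&(hsv[:,:,1]<70)).astype(np.uint8); w[:,:133]=0; w[:,222:]=0;w[:140]=0;w[270:]=0
pts=np.argwhere(w)[:,::-1]; r=cv2.minAreaRect((cast(s,pts,.015)[:,:2]*1000).astype(np.float32)); print("wire",len(pts),r)
# box by depth
P=cloud(s); h=P[:,:,2]; reg=np.zeros_like(h,bool); reg[120:285,360:460]=True
print("depth heights",[round(float(h[v,u]),4) for v,u in((200,410),(226,320),(200,160),(300,330))])
mm=(reg&(h>.035)&(h<.065)).astype(np.uint8)
pts=P[mm>0][:,:2]; print("boxwall",len(pts),cv2.minAreaRect((pts*1000).astype(np.float32)))
v=cv2.resize(s["image"][110:290,120:460],None,fx=2.35,fy=2.35,interpolation=cv2.INTER_CUBIC); cv2.imwrite("pics/c1.png",v[:,:,::-1])
E
```

```text
[  0.4332  -0.0723   1.5906 135.1812  70.1191 320.7718 224.8456]
[  0.4304   0.079    1.5509 137.0838  71.2945 262.5067 225.3133]
[  0.5341  -0.0711   1.499  135.5993  72.8246 320.6027 187.1438]
[  0.5439   0.0829   1.5613 137.3887  73.2683 262.7959 182.3741]
[  0.5752   0.3943   0.0929 337.8362 237.0799 164.5394 202.284 ]
[  0.6596  -0.0711   1.4781 135.2329  76.711  321.7655 141.331 ]
[  0.6485   0.0723   1.5916 135.6383  74.0084 268.4863 143.8219]
sheet 0.012 ((461.0696716308594, 418.8114318847656), (187.71632385253906, 2.655968189239502), 4.838130950927734)
wire 2567 ((481.81536865234375, 307.00518798828125), (341.6658630371094, 236.65377807617188), 4.8785552978515625)
depth heights [0.0022, 0.0013, 0.0032, -0.0009]
boxwall 1996 ((487.0419921875, -330.52008056640625), (230.6343994140625, 371.9705810546875), 83.6303482055664)
```

View pics/c1.png

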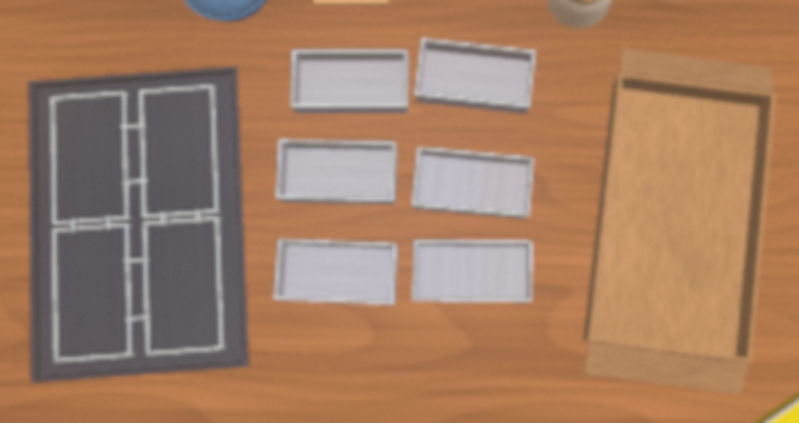

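```bash
python3 - <<'E'
t=open('h.py').read()
a=t.index("        for e,L,F in"); b=t.index("        out.append")
t=t[:a]+"""        for e,F in((e1,.130),(e2,.066)):
            d=(C-o)@e; C=C+e*np.sign(d)*.0345*max(0,abs(d)-F/2)/2
"""+t[b:]
open('h.py','w').write(t)
E
python3 - <<'E'
from h import *
np.set_printoptions(precision=4,suppress=True)
s=snap("top")
for r in tins(s): print(np.round(r,4))
g=cv2.cvtColor(s["image"],cv2.COLOR_RGB2GRAY)
x0,y0=130,135; c=cv2.resize(g[y0:275,x0:230],None,fx=4,fy=4,interpolation=cv2.INTER_CUBIC)
th=cv2.morphologyEx(c,cv2.MORPH_TOPHAT,np.ones((41,41)))
m=(th>45).astype(np.uint8)
cs,h=cv2.findContours(m,cv2.RETR_CCOMP,cv2.CHAIN_APPROX_NONE)
C=[]
for k,q in enumerate(cs):
    if h[0][k][3]>=0 and 8000<cv2.contourArea(q)<60000:
        p=(q.reshape(-1,2)+.5)/4-.5+[x0,y0]
        r=cv2.minAreaRect((cast(s,p,.017)[:,:2]*1000).astype(np.float32)); print("bay",np.round(r[0],1),np.round(r[1],1),round(r[2],2)); C.append(r[0])
if C: print("mean",np.mean(C,0))
cr=np.array([[622,80],[770,97],[745,357],[587,342]])/2.35+[120,110]
w=cast(s,cr,.05)[:,:2]; print("box",w,w.mean(0),np.linalg.norm(w-np.roll(w,-1,0),axis=1))
E
```

```text
[  0.4317  -0.075    1.5906 135.1303  70.1191 320.7785 224.8456]
[  0.4282   0.0771   1.5509 137.0838  71.503  262.5067 225.3   ]
[  0.4806   0.3052   0.0904 338.0878 236.3345 163.0424 204.5276]
[  0.5328  -0.0738   1.499  135.5993  72.8246 320.6096 187.1438]
[  0.5426   0.0809   1.5613 137.3887  73.2683 262.7891 182.3741]
[  0.6583  -0.0736   1.4813 135.3415  76.7869 321.7655 141.3379]
[  0.6488   0.0703   1.5916 134.5765  74.0084 268.4932 143.8219]
bay [400.6 350.7] [142.2  77.4] 5.39
bay [410.2 249.3] [142.9  77.8] 5.66
bay [553.5 365. ] [142.6  77.5] 5.31
bay [563.3 263.6] [142.2  77.9] 5.38
mean [481.9155 307.1604]
box [[ 0.6461 -0.2392]
 [ 0.63   -0.4045]
 [ 0.3426 -0.371 ]
 [ 0.3553 -0.2011]] [ 0.4935 -0.3039] [0.1661 0.2893 0.1704 0.2933]
```

```bash
cat >> h.py <<'E'
def plan(targets):
    """targets: list of (x,y,z,yaw); chained deltas, each from the previous pose: [rz, dx,dy,dz cm] in tool axes"""
    ob=robot.get_obs(); p=ob["tool_pos"]; R=Ro.from_euler("xyz",ob["ee_rot"]).as_matrix()
    print("t",round(ob["time"],1),"pos",np.round(p,4),"rot",np.round(ob["ee_rot"],3),"F",np.round(ob["wrist_force"],1),"w",round(ob["width"],4))
    for t in targets:
        T=Ro.from_euler("xyz",[np.pi,0,t[3]]).as_matrix()
        print(" ->",t,"rot",np.round(Ro.from_matrix(R.T@T).as_rotvec(),3),"cm",np.round(100*R.T@(np.array(t[:3])-p),2)); p=np.array(t[:3]);R=T
E
python3 -c "
from h import *
plan([(.43,-.139,.15,1.571),(.43,-.139,.04,1.571)])"
```

```text
t 0.2 pos [ 0.138  -0.532   0.2047] rot [-3.14  -0.     0.254] F [-0.1  0.  -0.4] w 0.0938
 -> (0.43, -0.139, 0.15, 1.571) rot [-1.000e-03 -1.000e-03 -1.317e+00] cm [ 38.13 -30.71   5.52]
 -> (0.43, -0.139, 0.04, 1.571) rot [0. 0. 0.] cm [ 0. -0. 11.]
```

>>> move_arm(deltas=[0, 0, -0.9, 28, -22.6, 4, 1, 0, 0, -0.9, 28, -22.6, 4, 1, 0, 0, -0.9, 28, -22.6, 4, 1, 0, 0, -0.9, 28, -22.6, 4, 1, 0, 0, -0.9, 28, -22.6, 4, 1, 0, 0, -0.9, 28, -22.6, 4, 1, 0, 0, -0.9, 28, -22.6, 4, 1, 0, 0, -0.9, 28, -22.6, 4, 1])

```text
time: 1.0
tool_pos: [0.3539, -0.2394, 0.1648]
ee_rot: [-3.141, -0.002, 1.16]
wrist_force: [-0.8, 1.0, -0.0]
width: 0.0336
finger_force: 0.0
```

```bash
python3 -c "
from h import *
plan([(.43,-.139,.06,1.571),(.43,-.139,.037,1.571)])"
```

```text
t 1.0 pos [ 0.3539 -0.2394  0.1648] rot [-3.141e+00 -2.000e-03  1.160e+00] F [-0.8  1.  -0. ] w 0.0336
 -> (0.43, -0.139, 0.06, 1.571) rot [-0.    -0.002 -0.411] cm [12.23  2.97 10.5 ]
 -> (0.43, -0.139, 0.037, 1.571) rot [0. 0. 0.] cm [ 0.  -0.   2.3]
```

>>> move_arm(deltas=[0, 0, -0.41, 12.2, 3, 4, 1, 0, 0, -0.41, 12.2, 3, 5, 1, 0, 0, -0.41, 12.2, 3, 6, 1, 0, 0, -0.41, 12.2, 3, 10, 1, 0, 0, -0.41, 12.2, 3, 11, 1, 0, 0, -0.41, 12.2, 3, 11.5, 1, 0, 0, -0.41, 12.2, 3, 12, 1, 0, 0, -0.41, 12.2, 3, 12, 1])

```text
time: 1.8
tool_pos: [0.4296, -0.1451, 0.0465]
ee_rot: [3.14, 0.001, 1.562]
wrist_force: [-0.3, 0.4, 0.2]
width: 0.0005
finger_force: 0.0
```

```bash
python3 -c "
from h import *
plan([(.43,-.139,.037,1.571)]);s=snap('side');cv2.imwrite('pics/p1.png',s['image'][120:280,200:440,::-1].repeat(3,0).repeat(3,1))"
```

```text
t 1.8 pos [ 0.4296 -0.1451  0.0465] rot [3.140e+00 1.000e-03 1.562e+00] F [-0.3  0.4  0.2] w 0.0005
 -> (0.43, -0.139, 0.037, 1.571) rot [ 0.002  0.001 -0.009] cm [0.61 0.03 0.95]
```

View pics/p1.png

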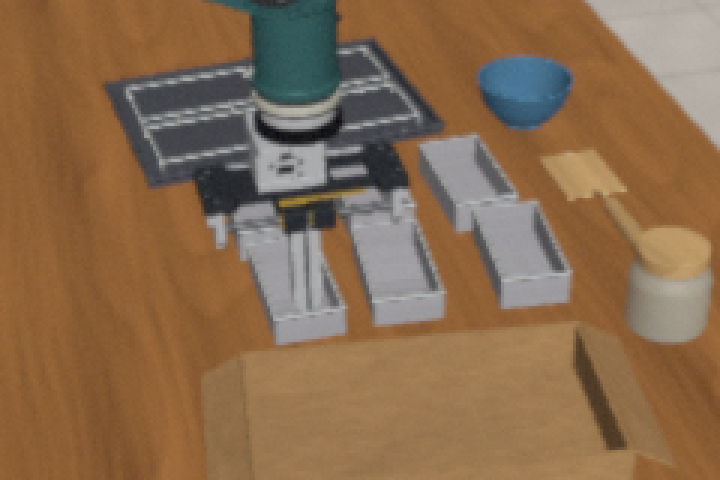

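>>> move_arm(deltas=[0, 0, 0, 0.6, 0, 0.9, 1, 0, 0, 0, 0.6, 0, 1.0, 1, 0, 0, 0, 0.6, 0, 1.15, 1, 0, 0, 0, 0.6, 0, 1.25, 1, 0, 0, 0, 0.6, 0, 1.35, 1, 0, 0, 0, 0.6, 0, 1.35, 1])

```text
time: 2.45
tool_pos: [0.4295, -0.1381, 0.0321]
ee_rot: [3.141, 0.0, 1.564]
wrist_force: [-0.7, -0.2, -0.3]
width: 0.0005
finger_force: 0.2
```

>>> move_arm(deltas=[0, 0, 0, 0, 0, 0.1, 1, 0, 0, 0, 0, 0, 0.2, 1, 0, 0, 0, 0, 0, 0.2, 1])

```text
time: 2.75
tool_pos: [0.4294, -0.138, 0.0299]
ee_rot: [3.141, 0.0, 1.564]
wrist_force: [-0.3, -1.5, 0.2]
width: 0.0007
finger_force: 0.3
```

```bash
python3 -c "
from h import *
o=robot.get_obs();print(o['wrist_force'],o['wrist_torque'])
s=snap('side');a=s['image'][170:250,260:340,::-1].repeat(6,0).repeat(6,1)
t=snap('top');b=t['image'][190:270,270:350,::-1].repeat(6,0).repeat(6,1)
cv2.imwrite('pics/p2.png',a);cv2.imwrite('pics/p2b.png',b)
cv2.imwrite('pics/p2.png',np.hstack([a[:,40:440],b[:,40:440]]))"
```

```text
[-0.29347228 -1.49149365  0.18051754] [-0.05254958 -0.10782231 -0.02283885]
```

View pics/p2.png

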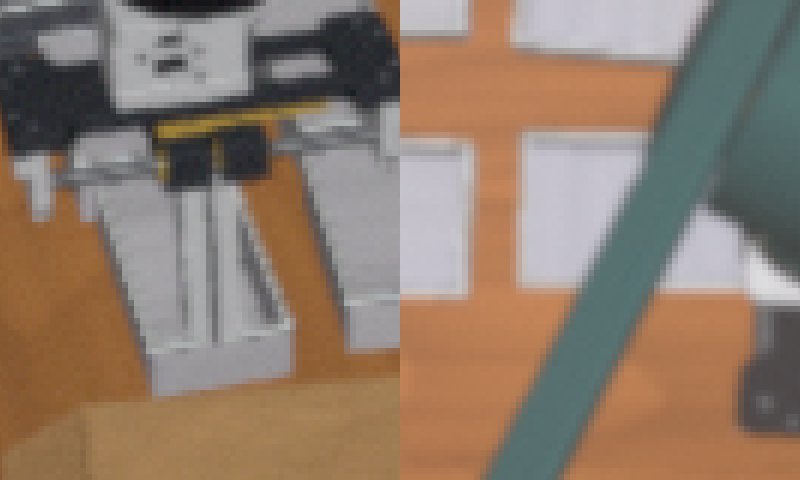

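```bash
python3 -c "
from h import *
s=snap('side');print(cast(s,[[291.7,228.3],[315.3,224.7]],.034))
t=snap('top');print(cast(t,[[270+(120+40)/6,190+135/6],[270+(40+120)/6,190+290/6]],.034))
print(robot.get_obs()['tool_pos'])"
```

```text
[[ 0.40025146 -0.14966584  0.034     ]
 [ 0.46591717 -0.1507543   0.034     ]]
[[ 0.46234273 -0.01198661  0.034     ]
 [ 0.39533227 -0.01393549  0.034     ]]
[ 0.4293367  -0.13796952  0.03000152]
```

>>> move_arm(deltas=[0, 0, 0, 0, 0, -1.5, 1, 0, 0, 0, -0.5, 0, -1.5, 1, 0, 0, 0, -1.0, 0, -1.5, 1, 0, 0, 0, -1.0, 0, -0.7, 1, 0, 0, 0, -1.0, 0, -0.4, 1, 0, 0, 0, -1.0, 0, -0.3, 1])

```text
time: 3.55
tool_pos: [0.4284, -0.1484, 0.0319]
ee_rot: [-3.14, 0.001, 1.564]
wrist_force: [-0.7, -2.9, 1.7]
width: 0.0003
finger_force: 1.0
```

>>> move_arm(deltas=[0, 0, 0, 0, 0, 0.1, 1, 0, 0, 0, 0, 0, 0.2, 1, 0, 0, 0, 0, 0, 0.2, 1])

```text
time: 3.85
tool_pos: [0.4294, -0.1483, 0.0311]
ee_rot: [3.141, 0.001, 1.564]
wrist_force: [-0.2, -2.4, 1.7]
width: 0.0002
finger_force: 1.2
```

>>> move_arm(deltas=[0, 0, 0, 0, 0, 0.1, 1, 0, 0, 0, 0, 0, 0.2, 1, 0, 0, 0, 0, 0, 0.3, 1, 0, 0, 0, 0, 0, 0.3, 1])

```text
time: 4.25
tool_pos: [0.4293, -0.148, 0.028]
ee_rot: [3.141, 0.0, 1.564]
wrist_force: [0.3, -2.4, 1.6]
width: 0.0006
finger_force: 1.3
```

```bash
python3 -c "
from h import *
o=robot.get_obs();print(o['tool_pos'],o['wrist_force'],o['wrist_torque'])
s=snap('side');a=s['image'][150:250,240:340,::-1].repeat(6,0).repeat(6,1)
cv2.imwrite('pics/p3.png',a)"
```

```text
[ 0.42931837 -0.14802171  0.02796483] [ 0.33684119 -2.36742319  1.58956935] [-0.50789384 -0.08249623  0.05261194]
```

View pics/p3.png

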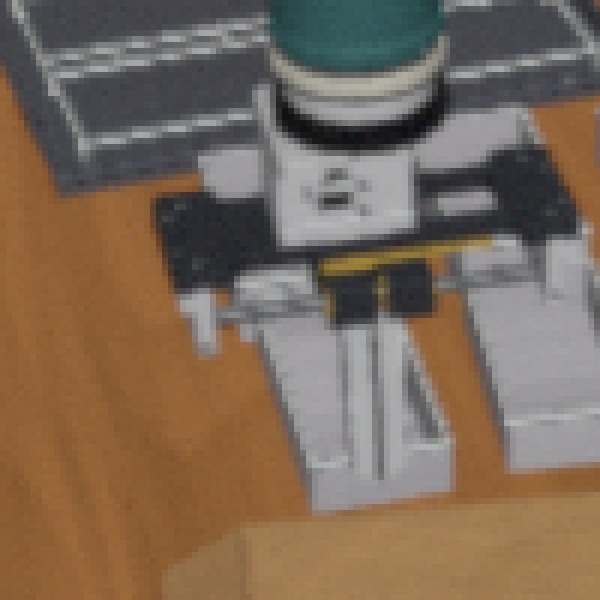

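```bash
python3 -c "
from h import *
t=snap('top');s=snap('side')
g=cv2.cvtColor(t['image'],cv2.COLOR_RGB2HSV)[:,:,1]
for v in(222,226,230): print(v,g[v,280:305])
P=cloud(t)
for v in (222,228): print([ (round(float(P[v,u,1]),3),round(float(P[v,u,2]),3)) for u in range(288,312,2)])
"
```

```text
222 [ 11  11  13  13  13  13   8   5  31  88 125 135 135 133 108  48   6  10
  11  12  15  14  14  14  14]
226 [ 13  13  11  13  13  11   6   8  44 100 128 134 135 132 105  43   8  11
  14  14  12  12  15  14  14]
230 [ 11  12  14  12  14  11   5   8  59 113 132 136 136 134 107  46   9   9
  13  14  12  13  15  14  15]
[(0.013, -0.001), (0.007, 0.002), (-0.081, 1.019), (-0.003, -0.001), (-0.011, 0.039), (-0.015, 0.009), (-0.02, 0.009), (-0.025, 0.007), (-0.03, 0.009), (-0.036, 0.006), (-0.041, 0.005), (-0.046, 0.008)]
[(0.012, 0.002), (0.007, -0.001), (0.002, -0.0), (-0.004, 0.001), (-0.01, 0.011), (-0.015, 0.013), (-0.02, 0.01), (-0.025, 0.007), (-0.031, 0.011), (-0.036, 0.005), (-0.041, 0.006), (-0.047, 0.003)]
```

>>> move_arm(deltas=[0, 0, 0, 0, 0, -1, 1, 0, 0, 0, 0, 0, -3, 1, 0, 0, 0, 0, 0, -6, 1, 0, 0, 0, -5, 0, -9, 1, 0, 0, 0, -10, 0, -12, 1, 0, 0, 0, -12, 0, -14, 1])

```text
time: 5.0
tool_pos: [0.4279, -0.2683, 0.1689]
ee_rot: [-3.141, -0.002, 1.564]
wrist_force: [0.7, 0.7, 0.7]
width: 0.0008
finger_force: 0.0
```

```bash
python3 -c "
from h import *
for r in tins(snap('top')): print(np.round(r,4))
s=snap('side')
im=s['image'];m=(cv2.cvtColor(im,cv2.COLOR_RGB2HSV)[:,:,1]<60).astype(np.uint8)
a=im[150:250,250:400,::-1].repeat(5,0).repeat(5,1);cv2.imwrite('pics/p4.png',a);print(robot.get_obs()['tool_pos'])"
```

```text
[ 4.106000e-01 -3.406000e-01  2.479700e+00  4.449289e+02  1.270019e+02
  4.194733e+02  2.296267e+02]
[ 4.316000e-01 -7.080000e-02  1.590900e+00  1.329803e+02  7.011770e+01
  3.188322e+02  2.247651e+02]
[4.282000e-01 7.710000e-02 1.550900e+00 1.373977e+02 7.150300e+01
 2.625067e+02 2.253067e+02]
[4.806000e-01 3.053000e-01 9.040000e-02 3.384543e+02 2.365699e+02
 1.775631e+02 2.055864e+02]
[ 5.328000e-01 -7.380000e-02  1.499000e+00  1.355993e+02  7.282460e+01
  3.206027e+02  1.871438e+02]
[5.426000e-01 8.090000e-02 1.561300e+00 1.373887e+02 7.326830e+01
 2.627891e+02 1.823741e+02]
[ 6.584000e-01 -7.360000e-02  1.478100e+00  1.352327e+02  7.675050e+01
  3.217724e+02  1.413310e+02]
[6.488000e-01 7.030000e-02 1.591600e+00 1.345765e+02 7.400840e+01
 2.684932e+02 1.438219e+02]
[ 0.42989557 -0.27194305  0.17264701]
```

View pics/p4.png

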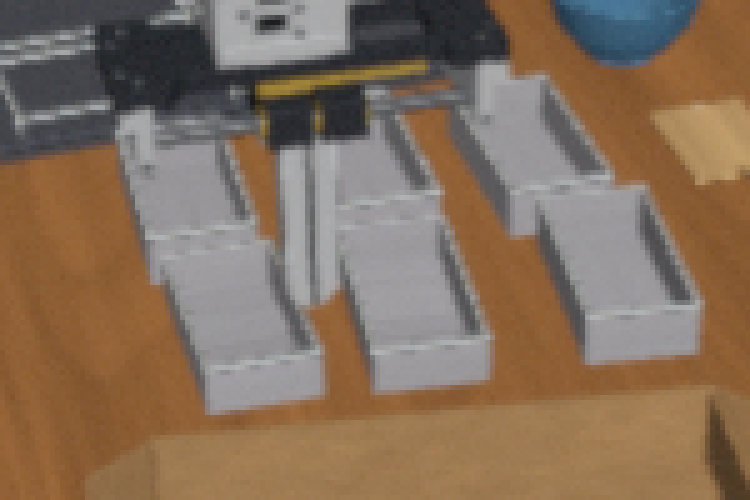

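```bash
cat >> h.py <<'E'
def tilt(s,c,L=.045,W=.02):
    """plane fit of inner-floor depth of a tin near c=(x,y): slopes, height"""
    P=cloud(s).reshape(-1,3); k=(abs(P[:,1]-c[1])<L)&(abs(P[:,0]-c[0])<W)&(P[:,2]<.03)&(P[:,2]>-.015)
    Q=P[k]; A=np.c_[Q[:,:2]-c,np.ones(len(Q))]; x=np.linalg.lstsq(A,Q[:,2],rcond=None)[0]
    return len(Q),np.round(x,4),round(float(np.std(Q[:,2]-A@x)),4)
E
python3 -c "
from h import *
s=snap('side');print(cast(s,[[292,224.4],[314.4,219.6]],.034))
t=snap('top')
for c in ((.4316,-.0708),(.4282,.077),(.533,-.074),(.5426,.081),(.658,-.0736),(.649,.07)): print(c,tilt(t,np.array(c)))
"
```

```text
[[ 0.40460448 -0.13221053  0.034     ]
 [ 0.46917366 -0.12669586  0.034     ]]
(0.4316, -0.0708) (492, array([0.0033, 0.0598, 0.0034]), 0.002)
(0.4282, 0.077) (493, array([ 0.0073, -0.004 ,  0.0018]), 0.0017)
(0.533, -0.074) (473, array([ 0.0128, -0.0017,  0.0029]), 0.0021)
(0.5426, 0.081) (475, array([ 0.0044, -0.0025,  0.0019]), 0.0018)
(0.658, -0.0736) (457, array([-0.0185, -0.0043,  0.0017]), 0.0019)
(0.649, 0.07) (459, array([ 0.0038, -0.0042,  0.0016]), 0.0018)
```

```bash
python3 -c "
from h import *
plan([(.5284,-.1375,.045,1.571),(.5284,-.1375,.031,1.571),(.5284,-.1375,.06,1.571),(.652,-.137,.06,1.571)])
print(tilt(snap('top'),np.array((.4316,-.0708))))"
```

```text
t 5.2 pos [ 0.4284 -0.2676  0.1683] rot [ 3.141e+00 -1.000e-03  1.563e+00] F [ 0.6  1.1 -0. ] w 0.0004
 -> (0.5284, -0.1375, 0.045, 1.571) rot [ 0.001 -0.001 -0.008] cm [13.07  9.89 12.35]
 -> (0.5284, -0.1375, 0.031, 1.571) rot [0. 0. 0.] cm [ 0.  -0.   1.4]
 -> (0.5284, -0.1375, 0.06, 1.571) rot [0. 0. 0.] cm [-0.   0.  -2.9]
 -> (0.652, -0.137, 0.06, 1.571) rot [0. 0. 0.] cm [ 0.05 12.36  0.  ]
(493, array([0.    , 0.0355, 0.0033]), 0.0021)
```

>>> move_arm(deltas=[0, 0, 0, 13.1, 9.9, 2, 1, 0, 0, 0, 13.1, 9.9, 4, 1, 0, 0, 0, 13.1, 9.9, 6, 1, 0, 0, 0, 13.1, 9.9, 9, 1, 0, 0, 0, 13.1, 9.9, 11, 1, 0, 0, 0, 13.1, 9.9, 12, 1, 0, 0, 0, 13.1, 9.9, 12.3, 1, 0, 0, 0, 13.1, 9.9, 12.3, 1])

```text
time: 6.05
tool_pos: [0.528, -0.1374, 0.0452]
ee_rot: [-3.142, -0.0, 1.564]
wrist_force: [0.2, 0.1, 0.2]
width: 0.0006
finger_force: 0.0
```

>>> move_arm(deltas=[0, 0, 0, 0, 0, 0.6, 1, 0, 0, 0, 0, 0, 1.0, 1, 0, 0, 0, 0, 0, 1.1, 1, 0, 0, 0, 0, 0, 1.2, 1, 0, 0, 0, 0, 0, 1.3, 1, 0, 0, 0, 0, 0, 1.3, 1])

```text
time: 6.65
tool_pos: [0.5285, -0.1379, 0.0322]
ee_rot: [3.141, 0.0, 1.564]
wrist_force: [-0.9, -0.9, 1.0]
width: 0.0003
finger_force: 0.3
```

```bash
python3 -c "
from h import *
plan([(.5284,-.1375,.029,1.571)]);t=snap('top')
print(tilt(t,np.array((.533,-.074))),tilt(t,np.array((.4316,-.0708))))"
```

```text
t 6.7 pos [ 0.5285 -0.1379  0.0322] rot [3.141 0.    1.564] F [-0.9 -0.9  1. ] w 0.0003
 -> (0.5284, -0.1375, 0.029, 1.571) rot [ 0.001  0.    -0.007] cm [ 0.04 -0.01  0.32]
(220, array([0.0115, 0.0272, 0.0027]), 0.0019) (144, array([ 0.0055, -0.0727,  0.0025]), 0.002)
```

>>> move_arm(deltas=[0, 0, 0, 0, 0, 0.1, 1, 0, 0, 0, 0, 0, 0.2, 1, 0, 0, 0, 0, 0, 0.3, 1, 0, 0, 0, 0, 0, 0.3, 1])

```text
time: 7.1
tool_pos: [0.5285, -0.1378, 0.0297]
ee_rot: [3.141, 0.0, 1.564]
wrist_force: [-1.0, 0.2, 4.3]
width: 0.0003
finger_force: 2.0
```

```bash
python3 -c "
from h import *
plan([(.652,-.137,.06,1.571)]);t=snap('top')
print(tilt(t,np.array((.533,-.074))),tilt(t,np.array((.4316,-.0708))))"
```

```text
t 7.1 pos [ 0.5285 -0.1378  0.0297] rot [3.141 0.    1.564] F [-1.   0.2  4.3] w 0.0003
 -> (0.652, -0.137, 0.06, 1.571) rot [ 0.001  0.    -0.007] cm [ 0.16 12.35 -3.02]
(220, array([0.0071, 0.0775, 0.0034]), 0.0021) (134, array([ 0.0197, -0.059 ,  0.0018]), 0.002)
```

>>> move_arm(deltas=[0, 0, 0, 0, 0, -1, 1, 0, 0, 0, 0, 0, -3, 1, 0, 0, 0, 0.1, 4, -3, 1, 0, 0, 0, 0.1, 8, -3, 1, 0, 0, 0, 0.1, 12.3, -3, 1, 0, 0, 0, 0.1, 12.3, -2.4, 1, 0, 0, 0, 0.1, 12.3, -1.5, 1, 0, 0, 0, 0.1, 12.3, -1.5, 1])

```text
time: 7.95
tool_pos: [0.6489, -0.1369, 0.0416]
ee_rot: [-3.137, -0.001, 1.564]
wrist_force: [0.0, -0.1, -1.4]
width: 0.0004
finger_force: 0.0
```

```bash
python3 -c "
from h import *
plan([(.652,-.137,.029,1.571)]);t=snap('top')
for c in ((.4316,-.0708),(.533,-.074),(.658,-.0736)): print(c,tilt(t,np.array(c)))"
```

```text
t 8.0 pos [ 0.6489 -0.1369  0.0416] rot [-3.137e+00 -1.000e-03  1.564e+00] F [ 0.  -0.1 -1.4] w 0.0004
 -> (0.652, -0.137, 0.029, 1.571) rot [-0.005 -0.001 -0.007] cm [-0.01  0.32  1.26]
(0.4316, -0.0708) (0, array([0., 0., 0.]), nan)
(0.533, -0.074) (0, array([0., 0., 0.]), nan)
(0.658, -0.0736) (241, array([-0.0177, -0.0044,  0.0017]), 0.0018)
  ret = _var(a, axis=axis, dtype=dtype, out=out, ddof=ddof,
  arrmean = um.true_divide(arrmean, div, out=arrmean,
  ret = ret.dtype.type(ret / rcount)
```

>>> move_arm(deltas=[0, 0, 0, 0, 0.2, 0.5, 1, 0, 0, 0, 0, 0.2, 0.7, 1, 0, 0, 0, 0, 0.2, 0.8, 1, 0, 0, 0, 0, 0.2, 0.9, 1, 0, 0, 0, 0, 0.2, 1.0, 1, 0, 0, 0, 0, 0.2, 1.1, 1, 0, 0, 0, 0, 0.2, 1.1, 1])

```text
time: 8.7
tool_pos: [0.6534, -0.1376, 0.0342]
ee_rot: [3.141, 0.0, 1.564]
wrist_force: [-1.9, 0.5, 4.4]
width: 0.0007
finger_force: 2.3
```

```bash
python3 -c "
from h import *
plan([(.652,-.137,.029,1.571)]);t=snap('top')
for c in ((.658,-.0736),): print(c,tilt(t,np.array(c)))"
```

```text
t 8.7 pos [ 0.6534 -0.1376  0.0342] rot [3.141 0.    1.564] F [-1.9  0.5  4.4] w 0.0007
 -> (0.652, -0.137, 0.029, 1.571) rot [ 0.001  0.    -0.007] cm [ 0.06 -0.14  0.52]
(0.658, -0.0736) (222, array([-0.0189,  0.0063,  0.0019]), 0.0019)
```

>>> move_arm(deltas=[0, 0, 0, 0, 0, 0.1, 1, 0, 0, 0, 0, 0, 0.1, 1, 0, 0, 0, 0, 0, 0.1, 1])

```text
time: 9.05
tool_pos: [0.6535, -0.1376, 0.034]
ee_rot: [3.141, 0.001, 1.564]
wrist_force: [-2.7, 0.7, 8.7]
width: 0.0005
finger_force: 4.1
```

```bash
python3 -c "
from h import *
plan([(.652,-.137,.09,1.571),(.6475,.134,.09,1.571),(.6475,.134,.043,1.571)]);t=snap('top')
for c in ((.658,-.0736),): print(c,tilt(t,np.array(c)))"
```

```text
t 9.1 pos [ 0.6535 -0.1376  0.034 ] rot [3.141e+00 1.000e-03 1.564e+00] F [-2.7  0.7  8.7] w 0.0005
 -> (0.652, -0.137, 0.09, 1.571) rot [ 0.001  0.001 -0.007] cm [ 0.06 -0.14 -5.6 ]
 -> (0.6475, 0.134, 0.09, 1.571) rot [0. 0. 0.] cm [27.1  -0.44 -0.  ]
 -> (0.6475, 0.134, 0.043, 1.571) rot [0. 0. 0.] cm [ 0.  -0.   4.7]
(0.658, -0.0736) (229, array([-0.0258,  0.0034,  0.0018]), 0.0019)
```

>>> move_arm(deltas=[0, 0, 0, 0, 0, -3, 1, 0, 0, 0, 4, -0.6, -5.5, 1, 0, 0, 0, 9, -0.6, -5.5, 1, 0, 0, 0, 14, -0.6, -5.5, 1, 0, 0, 0, 19, -0.6, -5.5, 1, 0, 0, 0, 24, -0.6, -5.5, 1, 0, 0, 0, 27.1, -0.6, -5.5, 1, 0, 0, 0, 27.1, -0.6, -4, 1])

```text
time: 9.9
tool_pos: [0.6504, 0.1387, 0.0739]
ee_rot: [3.136, -0.002, 1.57]
wrist_force: [-0.7, -1.7, 0.2]
width: 0.0007
finger_force: 0.0
```

```bash
python3 -c "
from h import *
plan([(.6475,.134,.037,1.571)]);t=snap('top')
for c in ((.4316,-.0708),(.533,-.074),(.658,-.0736),(.649,.07)): print(c,tilt(t,np.array(c)))
for r in tins(t): print(np.round(r,4))" 2>/dev/null
```

```text
t 9.9 pos [0.6504 0.1387 0.0739] rot [ 3.136e+00 -2.000e-03  1.570e+00] F [-0.7 -1.7  0.2] w 0.0007
 -> (0.6475, 0.134, 0.037, 1.571) rot [ 0.005 -0.002 -0.001] cm [-0.48 -0.31  3.69]
(0.4316, -0.0708) (492, array([0.0158, 0.0005, 0.0032]), 0.0021)
(0.533, -0.074) (476, array([-0.0085,  0.006 ,  0.003 ]), 0.002)
(0.658, -0.0736) (458, array([0.0021, 0.0007, 0.0017]), 0.0019)
(0.649, 0.07) (454, array([-0.0048,  0.001 ,  0.0016]), 0.002)
[ 4.316000e-01 -7.220000e-02  1.590600e+00  1.353529e+02  7.011780e+01
  3.192109e+02  2.247687e+02]
[4.282000e-01 7.720000e-02 1.550900e+00 1.375778e+02 7.150300e+01
 2.625000e+02 2.253000e+02]
[5.132000e-01 2.402000e-01 2.910300e+00 4.820586e+02 4.370176e+02
 2.056252e+02 1.750360e+02]
[ 5.329000e-01 -7.410000e-02  1.499000e+00  1.355525e+02  7.306820e+01
  3.209521e+02  1.873219e+02]
[ 6.583000e-01 -7.360000e-02  1.481300e+00  1.353415e+02  7.678690e+01
  3.217655e+02  1.413310e+02]
```

>>> move_arm(deltas=[0, 0, 0, 0, 0, 2.5, 1, 0, 0, 0, 0, 0, 3.3, 1, 0, 0, 0, 0, 0, 3.5, 1, 0, 0, 0, 0, 0, 3.7, 1, 0, 0, 0, 0, 0, 3.8, 1, 0, 0, 0, 0, 0, 3.9, 1, 0, 0, 0, 0, 0, 4.0, 1, 0, 0, 0, 0, 0, 4.0, 1])

```text
time: 10.75
tool_pos: [0.6499, 0.1331, 0.0341]
ee_rot: [3.139, 0.001, 1.564]
wrist_force: [-1.5, -1.7, 5.6]
width: 0.0004
finger_force: 2.6
```

```bash
python3 -c "
from h import *
plan([(.6475,.134,.09,1.571),(.5432,.1445,.09,1.571),(.5432,.1445,.043,1.571)]);t=snap('top')
for c in ((.649,.07),): print(c,tilt(t,np.array(c)))" 2>/dev/null
```

```text
t 10.8 pos [0.6499 0.1331 0.0341] rot [3.139e+00 1.000e-03 1.564e+00] F [-1.5 -1.7  5.6] w 0.0004
 -> (0.6475, 0.134, 0.09, 1.571) rot [ 0.002  0.001 -0.007] cm [ 0.09 -0.23 -5.59]
 -> (0.5432, 0.1445, 0.09, 1.571) rot [0. 0. 0.] cm [  1.05 -10.43  -0.  ]
 -> (0.5432, 0.1445, 0.043, 1.571) rot [0. 0. 0.] cm [ 0.  -0.   4.7]
(0.649, 0.07) (459, array([-0.0024,  0.0011,  0.0017]), 0.0019)
```

>>> move_arm(deltas=[0, 0, 0, 0, 0, -2.5, 1, 0, 0, 0, 1.1, -4, -3, 1, 0, 0, 0, 1.1, -8.5, -3, 1, 0, 0, 0, 1.1, -10.5, -3, 1, 0, 0, 0, 1.1, -10.5, -1.5, 1, 0, 0, 0, 1.1, -10.5, -0.6, 1, 0, 0, 0, 1.1, -10.5, -0.4, 1, 0, 0, 0, 1.1, -10.5, -0.3, 1])

```text
time: 11.6
tool_pos: [0.5445, 0.145, 0.0343]
ee_rot: [-3.14, 0.0, 1.563]
wrist_force: [-0.7, 0.2, 2.2]
width: 0.0004
finger_force: 1.0
```

>>> move_arm(deltas=[0, 0, 0, 0, 0, 0.1, 1, 0, 0, 0, 0, 0, 0.2, 1, 0, 0, 0, 0, 0, 0.3, 1, 0, 0, 0, 0, 0, 0.3, 1])

```text
time: 12.0
tool_pos: [0.5448, 0.1451, 0.0339]
ee_rot: [3.141, 0.0, 1.564]
wrist_force: [-5.3, -1.1, 8.8]
width: 0.0007
finger_force: 4.6
```

```bash
python3 -c "
from h import *
plan([(.5432,.1445,.07,1.571),(.4295,.1406,.07,1.571),(.4295,.1406,.043,1.571)]);t=snap('top')
for c in ((.5426,.081),): print(c,tilt(t,np.array(c)))" 2>/dev/null
```

```text
t 12.0 pos [0.5448 0.1451 0.0339] rot [3.141 0.    1.564] F [-5.3 -1.1  8.8] w 0.0007
 -> (0.5432, 0.1445, 0.07, 1.571) rot [ 0.001  0.    -0.007] cm [-0.06 -0.16 -3.61]
 -> (0.4295, 0.1406, 0.07, 1.571) rot [0. 0. 0.] cm [ -0.39 -11.37  -0.  ]
 -> (0.4295, 0.1406, 0.043, 1.571) rot [0. 0. 0.] cm [ 0.  -0.   2.7]
(0.5426, 0.081) (473, array([0.0064, 0.0002, 0.0017]), 0.0018)
```

>>> move_arm(deltas=[0, 0, 0, 0, 0, -2.5, 1, 0, 0, 0, -0.4, -4, -3, 1, 0, 0, 0, -0.4, -8.5, -3, 1, 0, 0, 0, -0.4, -11.4, -3, 1, 0, 0, 0, -0.4, -11.4, -1.5, 1, 0, 0, 0, -0.4, -11.4, -0.6, 1, 0, 0, 0, -0.4, -11.4, -0.4, 1, 0, 0, 0, -0.4, -11.4, -0.3, 1])

```text
time: 12.85
tool_pos: [0.4309, 0.142, 0.0347]
ee_rot: [-3.141, 0.0, 1.563]
wrist_force: [0.6, 0.5, -0.1]
width: 0.0001
finger_force: 0.0
```

>>> move_arm(deltas=[0, 0, 0, 0, 0, 0.1, 1, 0, 0, 0, 0, 0, 0.2, 1, 0, 0, 0, 0, 0, 0.2, 1, 0, 0, 0, 0, 0, 0.2, 1])

```text
time: 13.25
tool_pos: [0.4312, 0.1421, 0.0341]
ee_rot: [3.14, -0.0, 1.564]
wrist_force: [-1.4, -1.1, 5.6]
width: 0.0006
finger_force: 2.7
```

```bash
python3 -c "
from h import *
plan([(.4295,.1406,.12,1.571),(.4316,-.0727,.12,1.588),(.4316,-.0727,.012,1.588)]);t=snap('top')
for c in ((.4282,.077),): print(c,tilt(t,np.array(c)))" 2>/dev/null
```

```text
t 13.2 pos [0.4312 0.1421 0.0341] rot [ 3.14  -0.     1.564] F [-1.4 -1.1  5.6] w 0.0006
 -> (0.4295, 0.1406, 0.12, 1.571) rot [ 0.002 -0.    -0.007] cm [-0.15 -0.15 -8.59]
 -> (0.4316, -0.0727, 0.12, 1.588) rot [ 0.     0.    -0.017] cm [-21.33   0.21   0.  ]
 -> (0.4316, -0.0727, 0.012, 1.588) rot [0. 0. 0.] cm [ 0.  -0.  10.8]
(0.4282, 0.077) (498, array([ 0.0066, -0.0012,  0.002 ]), 0.0018)
```

>>> move_arm(deltas=[0, 0, 0, 0, 0, -4, 1, 0, 0, 0, 0, 0, -8, -1, 0, 0, -0.024, -5, 0, -8.6, -1, 0, 0, -0.024, -10, 0, -8.6, -1, 0, 0, -0.024, -15, 0, -8.6, -1, 0, 0, -0.024, -20, 0, -8.6, -1, 0, 0, -0.024, -21.5, 0.05, -8.6, -1, 0, 0, -0.024, -21.5, 0.05, -7.6, -1])

```text
time: 14.1
tool_pos: [0.4303, -0.0754, 0.1098]
ee_rot: [3.138, 0.001, 1.583]
wrist_force: [0.8, -0.1, 0.3]
width: 0.0531
finger_force: 0.0
```

>>> move_arm(deltas=[0, 0, 0, 0, 0, 1, -1, 0, 0, 0, 0, 0, 1, -1])

```text
time: 14.3
tool_pos: [0.4276, -0.0713, 0.0963]
ee_rot: [-3.137, -0.002, 1.589]
wrist_force: [0.3, -0.6, -1.2]
width: 0.0692
finger_force: 0.0
```

```bash
python3 -c "
from h import *
t=snap('top')
plan([(.4316,-.0727,.015,1.588)])
for r in tins(t): print(np.round(r,4))
# box targets
c=np.array([.4935,-.304]);e=np.array([np.cos(-.123),np.sin(-.123)])
print(c-e*.07,c+e*.07)
" 2>/dev/null
```

```text
t 14.3 pos [ 0.4282 -0.0713  0.0973] rot [-3.138e+00 -1.000e-03  1.590e+00] F [-0.   0.7  0.5] w 0.0728
 -> (0.4316, -0.0727, 0.015, 1.588) rot [-0.003 -0.001  0.002] cm [-0.15  0.36  8.22]
[ 4.138000e-01 -1.700000e-02  1.576200e+00  3.286022e+02  3.283437e+02
  2.908756e+02  2.319221e+02]
[4.805000e-01 3.055000e-01 9.400000e-02 3.376008e+02 2.371719e+02
 1.792468e+02 1.920750e+02]
[ 6.583000e-01 -7.360000e-02  1.481300e+00  1.353415e+02  7.678690e+01
  3.217517e+02  1.413310e+02]
[6.488000e-01 7.030000e-02 1.591600e+00 1.345765e+02 7.400840e+01
 2.684932e+02 1.438219e+02]
[ 0.42402885 -0.29541169] [ 0.56297115 -0.31258831]
```

>>> move_arm(deltas=[0, 0, 0, -0.1, 0.2, 1, -1, 0, 0, 0, -0.1, 0.2, 2, -1, 0, 0, 0, -0.1, 0.2, 3, -1, 0, 0, 0, -0.1, 0.2, 4.5, -1, 0, 0, 0, -0.1, 0.2, 6, -1, 0, 0, 0, -0.1, 0.2, 7.5, -1, 0, 0, 0, -0.1, 0.2, 8.1, -1, 0, 0, 0, -0.1, 0.2, 8.1, 1])

```text
time: 15.15
tool_pos: [0.4301, -0.0735, 0.0166]
ee_rot: [-3.139, -0.001, 1.588]
wrist_force: [-0.1, -0.2, -0.1]
width: 0.0891
finger_force: 0.0
```

>>> move_arm(deltas=[0, 0, 0, 0, 0, 0, 1, 0, 0, 0, 0, 0, 0, 1, 0, 0, 0, 0, 0, 0, 1, 0, 0, 0, 0, 0, 0, 1, 0, 0, 0, 0, 0, 0, 1])

```text
time: 15.65
tool_pos: [0.432, -0.0741, 0.0188]
ee_rot: [3.14, 0.001, 1.588]
wrist_force: [0.6, 1.0, 2.1]
width: 0.0656
finger_force: 30.0
```

>>> move_arm(deltas=[0, 0, 0, 0, 0, -1, 1, 0, 0, 0, 0, 0, -3, 1, 0, 0, 0, 0, 0, -5.5, 1, 0, 0, 0, 0, 0, -8, 1, 0, 0, 0, 0, 0, -9, 1, 0, 0, 0, 0, 0, -9, 1])

```text
time: 16.25
tool_pos: [0.4321, -0.0742, 0.1095]
ee_rot: [3.139, 0.001, 1.588]
wrist_force: [0.1, -0.4, -2.7]
width: 0.0658
finger_force: 30.0
```

```bash
python3 -c "
from h import *
plan([(.424,-.295,.105,1.448),(.424,-.295,.021,1.448)])
"
```

```text
t 16.2 pos [ 0.4321 -0.0742  0.1095] rot [3.139e+00 1.000e-03 1.588e+00] F [ 0.1 -0.4 -2.7] w 0.0658
 -> (0.424, -0.295, 0.105, 1.448) rot [0.003 0.001 0.14 ] cm [-22.06  -1.19   0.47]
 -> (0.424, -0.295, 0.021, 1.448) rot [0. 0. 0.] cm [ 0.  -0.   8.4]
```

>>> move_arm(deltas=[0, 0, 0.14, -4, -0.3, 0, 1, 0, 0, 0.14, -8, -0.6, 0, 1, 0, 0, 0.14, -12, -0.9, 0, 1, 0, 0, 0.14, -16, -1.2, 0, 1, 0, 0, 0.14, -20, -1.2, 0, 1, 0, 0, 0.14, -22.1, -1.2, 0, 1, 0, 0, 0.14, -22.1, -1.2, 0, 1, 0, 0, 0.14, -22.1, -1.2, 0, 1])

```text
time: 17.05
tool_pos: [0.422, -0.2942, 0.106]
ee_rot: [-3.138, -0.003, 1.447]
wrist_force: [0.6, 0.2, -2.1]
width: 0.0654
finger_force: 30.0
```

>>> move_arm(deltas=[0, 0, 0, 0, 0, 2, 1, 0, 0, 0, 0, 0, 4, 1, 0, 0, 0, 0, 0, 4, 1])

```text
time: 17.35
tool_pos: [0.4208, -0.2916, 0.0641]
ee_rot: [-3.135, -0.005, 1.45]
wrist_force: [0.8, 0.1, -2.4]
width: 0.0658
finger_force: 30.0
```

```bash
python3 -c "
from h import *
plan([(.424,-.295,.023,1.448)])
t=snap('top');s=snap('side')
a=t['image'][150:290,340:480,::-1].repeat(3,0).repeat(3,1);b=s['image'][200:310,250:380,::-1].repeat(3,0).repeat(3,1)
b=np.vstack([b,np.zeros((420-330,390,3),np.uint8)]);cv2.imwrite('pics/b1.png',np.hstack([a[:,:400],b]))
"
```

```text
t 17.4 pos [ 0.4208 -0.2916  0.0641] rot [-3.135 -0.005  1.45 ] F [ 0.8  0.1 -2.4] w 0.0658
 -> (0.424, -0.295, 0.023, 1.448) rot [-0.007 -0.005  0.002] cm [-0.32  0.39  4.11]
```

View pics/b1.png

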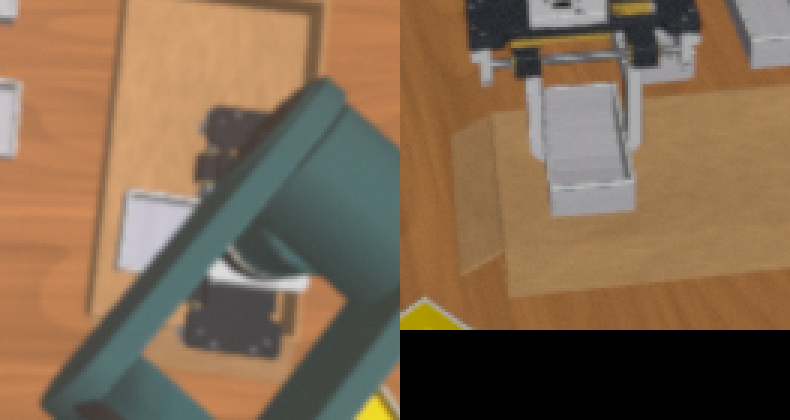

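>>> move_arm(deltas=[0, 0, 0, 0, 0, 1.5, 1, 0, 0, 0, 0, 0, 2.8, 1, 0, 0, 0, 0, 0, 3.5, 1, 0, 0, 0, 0, 0, 3.9, 1, 0, 0, 0, 0, 0, 4.1, 1, 0, 0, 0, 0, 0, 4.1, 1])

```text
time: 18.05
tool_pos: [0.4231, -0.2951, 0.027]
ee_rot: [3.142, 0.0, 1.448]
wrist_force: [0.0, -0.2, -3.1]
width: 0.0655
finger_force: 30.0
```

>>> move_arm(deltas=[0, 0, 0, 0, 0, 0.2, 1, 0, 0, 0, 0, 0, 0.35, 1, 0, 0, 0, 0, 0, 0.35, 1])

```text
time: 18.35
tool_pos: [0.4229, -0.2951, 0.0234]
ee_rot: [-3.142, 0.0, 1.448]
wrist_force: [0.1, -0.5, -2.3]
width: 0.0657
finger_force: 30.0
```

>>> move_arm(deltas=[0, 0, 0, 0, 0, 0, -1, 0, 0, 0, 0, 0, 0, -1, 0, 0, 0, 0, 0, 0, -1, 0, 0, 0, 0, 0, 0, -1, 0, 0, 0, 0, 0, -2, -1, 0, 0, 0, 0, 0, -6, -1, 0, 0, 0, 0, 0, -9, -1, 0, 0, 0, 0, 0, -9, -1])

```text
time: 19.15
tool_pos: [0.4257, -0.2974, 0.1192]
ee_rot: [3.132, 0.006, 1.448]
wrist_force: [0.8, 0.1, 0.6]
width: 0.094
finger_force: 0.0
```

```bash
python3 -c "
from h import *
plan([(.533,-.076,.115,1.503),(.533,-.076,.019,1.503)])
"
```

```text
t 19.1 pos [ 0.4257 -0.2974  0.1192] rot [3.132 0.006 1.448] F [0.8 0.1 0.6] w 0.094
 -> (0.533, -0.076, 0.115, 1.503) rot [ 0.009  0.006 -0.055] cm [23.29  7.93  0.35]
 -> (0.533, -0.076, 0.019, 1.503) rot [0. 0. 0.] cm [ 0.  -0.   9.6]
```

>>> move_arm(deltas=[0, 0, -0.055, 4, 1.4, 0, -1, 0, 0, -0.055, 8, 2.8, 0, -1, 0, 0, -0.055, 12.5, 4.2, 0, -1, 0, 0, -0.055, 17, 6, 0, -1, 0, 0, -0.055, 21, 7.4, 0, -1, 0, 0, -0.055, 23.2, 8.1, 0, -1, 0, 0, -0.055, 23.2, 8.1, 0, -1, 0, 0, -0.055, 23.2, 8.1, 2, -1])

```text
time: 19.95
tool_pos: [0.5336, -0.0751, 0.0952]
ee_rot: [3.137, 0.002, 1.504]
wrist_force: [-0.2, -0.6, -0.9]
width: 0.0938
finger_force: 0.0
```

```bash
python3 -c "
from h import *
plan([(.533,-.0745,.018,1.503)])
for r in tins(snap('top')): print(np.round(r,4))
"
```

```text
t 19.9 pos [ 0.5336 -0.0751  0.0952] rot [3.137e+00 2.000e-03 1.504e+00] F [-0.2 -0.6 -0.9] w 0.0938
 -> (0.533, -0.0745, 0.018, 1.503) rot [0.005 0.002 0.001] cm [ 0.07 -0.1   7.72]
[ 4.236000e-01 -2.950000e-01  1.438300e+00  1.378723e+02  7.200020e+01
  4.042819e+02  2.299530e+02]
[4.909000e-01 2.390000e-02 2.896500e+00 5.084907e+02 3.138228e+02
 2.879385e+02 2.155049e+02]
[4.804000e-01 3.055000e-01 9.400000e-02 3.377917e+02 2.371501e+02
 1.775748e+02 2.055864e+02]
```

>>> move_arm(deltas=[0, 0, 0, 0, 0, 2, -1, 0, 0, 0, 0, 0, 4, -1, 0, 0, 0, 0, 0, 6, -1, 0, 0, 0, 0, 0, 7.5, -1, 0, 0, 0, 0, 0, 7.5, -1, 0, 0, 0, 0, 0, 7.5, 1, 0, 0, 0, 0, 0, 7.5, 1, 0, 0, 0, 0, 0, 7.5, 1])

```text
time: 20.8
tool_pos: [0.5326, -0.0753, 0.0197]
ee_rot: [3.139, 0.001, 1.502]
wrist_force: [0.4, -0.8, -0.1]
width: 0.0736
finger_force: 0.0
```

>>> move_arm(deltas=[0, 0, 0, 0, 0, 0, 1, 0, 0, 0, 0, 0, 0, 1, 0, 0, 0, 0, 0, 0, 1])

```text
time: 21.1
tool_pos: [0.5323, -0.075, 0.0194]
ee_rot: [3.14, 0.001, 1.503]
wrist_force: [-0.9, -0.6, 4.5]
width: 0.0654
finger_force: 30.0
```

>>> move_arm(deltas=[0, 0, 0, 0, 0, -1, 1, 0, 0, 0, 0, 0, -3, 1, 0, 0, 0, 0, 0, -5.5, 1, 0, 0, 0, 0, 0, -8, 1, 0, 0, 0, 0, 0, -9, 1, 0, 0, 0, 0, 0, -9, 1])

```text
time: 21.7
tool_pos: [0.5329, -0.0749, 0.1101]
ee_rot: [3.138, 0.001, 1.503]
wrist_force: [0.8, -0.6, -3.7]
width: 0.0658
finger_force: 30.0
```

```bash
python3 -c "
from h import *
plan([(.563,-.3115,.105,1.448),(.563,-.3115,.022,1.448)])
"
```

```text
t 21.7 pos [ 0.5329 -0.0749  0.1101] rot [3.138e+00 1.000e-03 1.503e+00] F [ 0.8 -0.6 -3.7] w 0.0658
 -> (0.563, -0.3115, 0.105, 1.448) rot [0.003 0.    0.055] cm [-23.4    4.61   0.54]
 -> (0.563, -0.3115, 0.022, 1.448) rot [0. 0. 0.] cm [ 0.  -0.   8.3]
```

>>> move_arm(deltas=[0, 0, 0.055, -4, 0.9, 0, 1, 0, 0, 0.055, -8, 1.8, 0, 1, 0, 0, 0.055, -12, 2.7, 0, 1, 0, 0, 0.055, -16, 3.6, 0, 1, 0, 0, 0.055, -20, 4.6, 0, 1, 0, 0, 0.055, -23.4, 4.6, 0, 1, 0, 0, 0.055, -23.4, 4.6, 0, 1, 0, 0, 0.055, -23.4, 4.6, 2, 1])

```text
time: 22.5
tool_pos: [0.5626, -0.3128, 0.0892]
ee_rot: [3.139, 0.001, 1.446]
wrist_force: [1.2, 0.5, -2.9]
width: 0.0658
finger_force: 30.0
```

>>> move_arm(deltas=[0, 0, 0, 0, 0, 2, 1, 0, 0, 0, 0, 0, 4, 1, 0, 0, 0, 0, 0, 5.4, 1, 0, 0, 0, 0, 0, 6.0, 1, 0, 0, 0, 0, 0, 6.3, 1, 0, 0, 0, 0, 0, 6.3, 1, 0, 0, 0, 0, 0, 6.3, 1])

```text
time: 23.2
tool_pos: [0.5625, -0.3117, 0.0267]
ee_rot: [3.14, 0.001, 1.448]
wrist_force: [1.2, 1.0, -3.3]
width: 0.0654
finger_force: 30.0
```

>>> move_arm(deltas=[0, 0, 0, 0, 0, 0.2, 1, 0, 0, 0, 0, 0, 0.35, 1, 0, 0, 0, 0, 0, 0.35, 1])

```text
time: 23.5
tool_pos: [0.5625, -0.3118, 0.0235]
ee_rot: [3.14, 0.001, 1.448]
wrist_force: [-1.3, 0.0, 2.4]
width: 0.0657
finger_force: 30.0
```

>>> move_arm(deltas=[0, 0, 0, 0, 0, 0, -1, 0, 0, 0, 0, 0, 0, -1, 0, 0, 0, 0, 0, 0, -1, 0, 0, 0, 0, 0, 0, -1, 0, 0, 0, 0, 0, -2, -1, 0, 0, 0, 0, 0, -6, -1, 0, 0, 0, 0, 0, -9, -1, 0, 0, 0, 0, 0, -9, -1])

```text
time: 24.3
tool_pos: [0.5647, -0.3133, 0.1185]
ee_rot: [3.131, 0.005, 1.448]
wrist_force: [1.0, -0.9, 1.5]
width: 0.094
finger_force: 0.0
```

```bash
python3 -c "
from h import *
for r in tins(snap('top')): print(np.round(r,4))
plan([(.658,-.0745,.11,1.481)])
"
```

```text
[ 3.227000e-01 -2.638000e-01  2.542300e+00  2.901369e+02  1.743915e+02
  3.971632e+02  2.562158e+02]
[4.280000e-01 7.720000e-02 1.550900e+00 1.372638e+02 7.119030e+01
 2.625000e+02 2.253200e+02]
[4.807000e-01 3.054000e-01 9.200000e-02 3.380616e+02 2.369534e+02
 1.775701e+02 2.055794e+02]
[5.426000e-01 8.100000e-02 1.560400e+00 1.373302e+02 7.346570e+01
 2.627823e+02 1.823401e+02]
[ 5.763000e-01 -4.165000e-01  2.546400e+00  3.235909e+02  2.176214e+02
  4.337953e+02  1.827740e+02]
[ 6.583000e-01 -7.360000e-02  1.480300e+00  1.352728e+02  7.648580e+01
  3.217655e+02  1.413034e+02]
[6.488000e-01 7.030000e-02 1.591600e+00 1.345765e+02 7.400840e+01
 2.684932e+02 1.438219e+02]
t 24.4 pos [ 0.5634 -0.3124  0.1153] rot [3.136e+00 3.000e-03 1.448e+00] F [-0.  -1.5 -0.7] w 0.094
 -> (0.658, -0.0745, 0.11, 1.481) rot [ 0.006  0.003 -0.033] cm [24.77  6.47  0.49]
```

>>> move_arm(deltas=[0, 0, -0.033, 4.5, 1.2, 0, -1, 0, 0, -0.033, 9, 2.4, 0, -1, 0, 0, -0.033, 13.5, 3.6, 0, -1, 0, 0, -0.033, 18, 4.8, 0, -1, 0, 0, -0.033, 22, 5.9, 0, -1, 0, 0, -0.033, 24.7, 6.5, 0, -1, 0, 0, -0.033, 24.7, 6.5, 0, -1, 0, 0, -0.033, 24.7, 6.5, 2, -1])

```text
time: 25.15
tool_pos: [0.6579, -0.0739, 0.0931]
ee_rot: [3.138, 0.001, 1.483]
wrist_force: [-0.0, -0.8, 0.9]
width: 0.0942
finger_force: 0.0
```

>>> move_arm(deltas=[0, 0, 0, 0, 0, 2, -1, 0, 0, 0, 0, 0, 4, -1, 0, 0, 0, 0, 0, 6, -1, 0, 0, 0, 0, 0, 7, -1, 0, 0, 0, 0, 0, 7.2, -1, 0, 0, 0, 0, 0, 7.2, -1])

```text
time: 25.75
tool_pos: [0.6563, -0.0747, 0.0195]
ee_rot: [-3.141, 0.0, 1.48]
wrist_force: [0.0, -0.1, -0.2]
width: 0.094
finger_force: 0.0
```

```bash
python3 -c "
from h import *
plan([(.658,-.0745,.020,1.481)])
"
```

```text
t 25.8 pos [ 0.6563 -0.0747  0.0195] rot [-3.141  0.     1.48 ] F [ 0.  -0.1 -0.2] w 0.094
 -> (0.658, -0.0745, 0.02, 1.481) rot [-0.001  0.    -0.001] cm [ 0.04  0.17 -0.05]
```

>>> move_arm(deltas=[0, 0, 0, 0, 0.1, -0.1, 1, 0, 0, 0, 0, 0.1, -0.1, 1, 0, 0, 0, 0, 0.1, -0.1, 1, 0, 0, 0, 0, 0.1, -0.1, 1, 0, 0, 0, 0, 0.1, -1, 1, 0, 0, 0, 0, 0.1, -4, 1, 0, 0, 0, 0, 0.1, -7.5, 1, 0, 0, 0, 0, 0.1, -9, 1])

```text
time: 26.55
tool_pos: [0.6593, -0.0746, 0.1142]
ee_rot: [3.136, 0.001, 1.481]
wrist_force: [0.3, 0.5, -1.2]
width: 0.0657
finger_force: 30.0
```

>>> move_arm(deltas=[0, 0, 0, 0, 0, 0, 1, 0, 0, 0, 0, 0, 0, 1])

```text
time: 26.75
tool_pos: [0.6571, -0.0742, 0.1089]
ee_rot: [-3.14, -0.0, 1.481]
wrist_force: [-0.3, -0.2, -2.4]
width: 0.0659
finger_force: 30.0
```

```bash
python3 -c "
from h import *
plan([(.64,.1,.11,2.2),(.5633,.2636,.11,3.2365)])
"
```

```text
t 26.8 pos [ 0.6571 -0.0742  0.1089] rot [-3.14  -0.     1.481] F [-0.3 -0.2 -2.4] w 0.0659
 -> (0.64, 0.1, 0.11, 2.2) rot [-0.001 -0.001 -0.719] cm [17.19 -3.27 -0.11]
 -> (0.5633, 0.2636, 0.11, 3.2365) rot [ 0.     0.    -1.036] cm [17.74  3.43  0.  ]
```

>>> move_arm(deltas=[0, 0, -0.12, 3, -0.6, 0, 1, 0, 0, -0.26, 6.5, -1.2, 0, 1, 0, 0, -0.4, 10, -1.9, 0, 1, 0, 0, -0.54, 13.5, -2.6, 0, 1, 0, 0, -0.68, 17.2, -3.3, 0, 1, 0, 0, -0.719, 17.2, -3.3, 0, 1])

```text
time: 27.35
tool_pos: [0.6376, 0.1052, 0.1065]
ee_rot: [-3.138, -0.006, 2.209]
wrist_force: [-0.7, -0.1, -2.8]
width: 0.0658
finger_force: 30.0
```

>>> move_arm(deltas=[0, 0, -0.14, 3, 0.5, 0, 1, 0, 0, -0.28, 6, 1, 0, 1, 0, 0, -0.42, 9, 1.5, 0, 1, 0, 0, -0.56, 12, 2, 0, 1, 0, 0, -0.7, 15, 2.7, 0, 1, 0, 0, -0.84, 17.7, 3.4, 0, 1, 0, 0, -0.98, 17.7, 3.4, 0, 1, 0, 0, -1.036, 17.7, 3.4, 0, 1])

```text
time: 28.15
tool_pos: [0.5614, 0.2636, 0.1065]
ee_rot: [-3.14, -0.005, -3.042]
wrist_force: [-0.3, -0.4, -2.7]
width: 0.0654
finger_force: 30.0
```

>>> move_arm(deltas=[0, 0, 0, 0, 0, 1, 1, 0, 0, 0, 0, 0, 2, 1, 0, 0, 0, 0, 0, 3, 1, 0, 0, 0, 0, 0, 4, 1, 0, 0, 0, 0, 0, 4.5, 1, 0, 0, 0, 0, 0, 4.5, 1, 0, 0, 0, 0, 0, 4.5, 1])

```text
time: 28.85
tool_pos: [0.5638, 0.2631, 0.0651]
ee_rot: [-3.142, 0.0, -3.048]
wrist_force: [1.2, 0.3, -2.0]
width: 0.0652
finger_force: 30.0
```

```bash
python3 -c "
from h import *
plan([(.5633,.2636,.0236,3.2365)])
t=snap('top')
a=t['image'][130:280,125:245,::-1].repeat(4,0).repeat(4,1)
cv2.imwrite('pics/s1.png',a)
"
```

```text
t 28.9 pos [0.5638 0.2631 0.0651] rot [-3.142  0.    -3.048] F [ 1.2  0.3 -2. ] w 0.0652
 -> (0.5633, 0.2636, 0.0236, 3.2365) rot [-0.     0.    -0.001] cm [0.05 0.06 4.15]
```

View pics/s1.png

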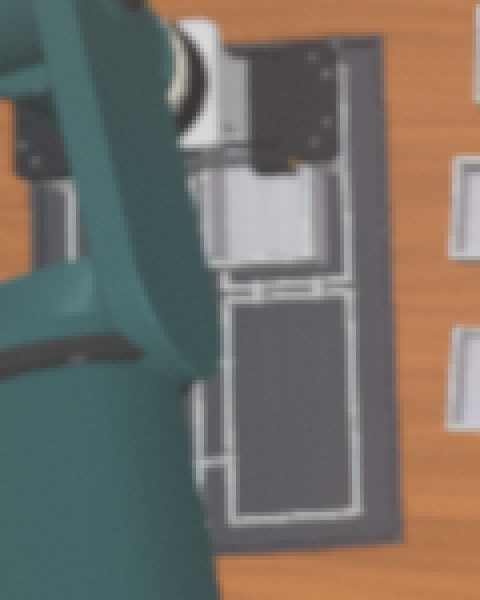

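```bash
python3 -c "
from h import *
t=snap('top')
e=np.array([np.cos(.095),np.sin(.095)]);n=np.array([-e[1],e[0]])
for p in ([204.5,194],[178.5,197]):
  w=cast(t,[p],.079)[0,:2]-[.5633,.2636]; print(w@e,w@n)
"
```

```text
-0.06762130786676562 -0.04068145518006155
-0.07035103590609167 0.02430403860746882
```

>>> move_arm(deltas=[0, 0, 0, 0, 0, 1.2, 1, 0, 0, 0, 0, 0, 2.2, 1, 0, 0, 0, 0, 0, 3.0, 1, 0, 0, 0, 0, 0, 3.6, 1, 0, 0, 0, 0, 0, 3.9, 1, 0, 0, 0, 0, 0, 3.9, 1])

```text
time: 29.55
tool_pos: [0.5634, 0.263, 0.0255]
ee_rot: [-3.141, -0.001, -3.047]
wrist_force: [0.2, -1.4, -2.6]
width: 0.0657
finger_force: 30.0
```

>>> move_arm(deltas=[0, 0, 0, 0, 0, 0.1, 1, 0, 0, 0, 0, 0, 0.2, 1, 0, 0, 0, 0, 0, 0.2, 1])

```text
time: 29.85
tool_pos: [0.5641, 0.2632, 0.0248]
ee_rot: [3.141, 0.001, -3.047]
wrist_force: [0.2, 0.2, -0.1]
width: 0.0658
finger_force: 30.0
```

>>> move_arm(deltas=[0, 0, 0, 0, 0, 0, -1, 0, 0, 0, 0, 0, 0, -1, 0, 0, 0, 0, 0, 0, -1, 0, 0, 0, 0, 0, 0, -1, 0, 0, 0, 0, 0, -2, -1, 0, 0, 0, 0, 0, -6, -1, 0, 0, 0, 0, 0, -9, -1, 0, 0, 0, 0, 0, -9, -1])

```text
time: 30.65
tool_pos: [0.5668, 0.2643, 0.1204]
ee_rot: [3.139, 0.011, -3.047]
wrist_force: [-0.5, 0.1, 0.4]
width: 0.0943
finger_force: 0.0
```

```bash
cat >> h.py <<'E'
def sheet_tins(s):
    im=cv2.cvtColor(s["image"],cv2.COLOR_RGB2HSV).astype(int); g=(im[:,:,1]<70)&(im[:,:,2]>120)
    g[:, :130]=0; g[:,225:]=0; g[:138]=0; g[275:]=0
    m=cv2.morphologyEx(g.astype(np.uint8),cv2.MORPH_OPEN,np.ones((5,5)))
    for c in cv2.findContours(m,0,1)[0]:
        if cv2.contourArea(c)>400:
            r=cv2.minAreaRect((cast(s,c.reshape(-1,2),.03)[:,:2]*1000).astype(np.float32)); print("sheet tin",np.round(r[0],1),np.round(r[1],1),round(r[2],1))
E
python3 -c "
from h import *
t=snap('top');sheet_tins(t)
for r in tins(t): print(np.round(r,4))
plan([(.6,.17,.12,2.4),(.649,.07,.11,1.592)])
"
```

```text
sheet tin [557.3 258.8] [159.9  89.3] 5.0
[ 4.235000e-01 -2.950000e-01  1.437200e+00  1.378199e+02  7.179100e+01
  4.044600e+02  2.298933e+02]
[4.281000e-01 7.720000e-02 1.550900e+00 1.372638e+02 7.139870e+01
 2.624933e+02 2.253133e+02]
[5.180000e-01 2.700000e-01 2.033000e-01 4.182279e+02 1.876977e+02
 1.863464e+02 1.873911e+02]
[ 5.643000e-01 -3.125000e-01  1.446000e+00  1.379481e+02  7.434580e+01
  4.104932e+02  1.774932e+02]
[5.426000e-01 8.100000e-02 1.560400e+00 1.373302e+02 7.338410e+01
 2.627755e+02 1.823537e+02]
[6.488000e-01 7.030000e-02 1.591600e+00 1.345765e+02 7.400840e+01
 2.684932e+02 1.438219e+02]
t 30.7 pos [0.5654 0.2638 0.1172] rot [ 3.14   0.006 -3.047] F [-0.2  0.6 -0.1] w 0.0938
 -> (0.6, 0.17, 0.12, 2.4) rot [0.004 0.005 0.836] cm [-2.56 -9.66 -0.27]
 -> (0.649, 0.07, 0.11, 1.592) rot [ 0.    -0.     0.808] cm [-10.37  -4.06   1.  ]
```

>>> move_arm(deltas=[0, 0, 0.14, -0.5, -1.6, 0, -1, 0, 0, 0.28, -1, -3.2, 0, -1, 0, 0, 0.42, -1.5, -4.8, 0, -1, 0, 0, 0.56, -2, -6.5, 0, -1, 0, 0, 0.7, -2.5, -8, 0, -1, 0, 0, 0.836, -2.6, -9.7, 0, -1, 0, 0, 0.836, -2.6, -9.7, 0, -1])

```text
time: 31.4
tool_pos: [0.5979, 0.1669, 0.1115]
ee_rot: [-3.138, -0.002, 2.397]
wrist_force: [0.7, 0.2, 0.8]
width: 0.0941
finger_force: 0.0
```

```bash
python3 -c "
from h import *
t=snap('top');sheet_tins(t)
plan([(.649,.07,.11,1.592)])
"
```

```text
t 31.4 pos [0.5977 0.1682 0.1118] rot [-3.139e+00 -2.000e-03  2.401e+00] F [-0.1 -0.2 -0. ] w 0.0936
 -> (0.649, 0.07, 0.11, 1.592) rot [-0.003 -0.001  0.809] cm [-10.41  -3.79   0.17]
```

>>> move_arm(deltas=[0, 0, 0.14, -2, -0.8, 0, -1, 0, 0, 0.28, -4, -1.6, 0, -1, 0, 0, 0.42, -6, -2.4, 0, -1, 0, 0, 0.56, -8, -3.2, 0, -1, 0, 0, 0.7, -10.4, -3.9, 0, -1, 0, 0, 0.808, -10.4, -3.9, 0, -1, 0, 0, 0.808, -10.4, -3.9, 1.5, -1, 0, 0, 0.808, -10.4, -3.9, 3, -1])

```text
time: 32.25
tool_pos: [0.6485, 0.071, 0.0823]
ee_rot: [-3.141, -0.0, 1.597]
wrist_force: [-1.1, -0.9, -0.6]
width: 0.0936
finger_force: 0.0
```

>>> move_arm(deltas=[0, 0, 0, 0, 0, 1.5, -1, 0, 0, 0, 0, 0, 3, -1, 0, 0, 0, 0, 0, 3, -1, 0, 0, 0, 0, 0, 3, -1])

```text
time: 32.65
tool_pos: [0.6484, 0.0702, 0.053]
ee_rot: [-3.14, 0.0, 1.593]
wrist_force: [0.2, 0.2, -0.6]
width: 0.0941
finger_force: 0.0
```

```bash
python3 -c "
from h import *
t=snap('top');sheet_tins(t)
plan([(.649,.0705,.0205,1.592)])
"
```

```text
sheet tin [554.9 281.8] [158.9  45. ] 5.9
t 32.7 pos [0.6491 0.0701 0.0541] rot [3.141 0.    1.592] F [ 0.2 -0.3 -0.1] w 0.0939
 -> (0.649, 0.0705, 0.0205, 1.592) rot [0. 0. 0.] cm [ 0.04 -0.01  3.36]
```

>>> move_arm(deltas=[0, 0, 0, 0, 0, 1.5, -1, 0, 0, 0, 0, 0, 2.8, -1, 0, 0, 0, 0, 0, 3.3, -1, 0, 0, 0, 0, 0, 3.3, -1, 0, 0, 0, 0, 0, 3.3, 1, 0, 0, 0, 0, 0, 3.3, 1, 0, 0, 0, 0, 0, 3.3, 1, 0, 0, 0, 0, 0, 3.3, 1])

```text
time: 33.5
tool_pos: [0.6491, 0.07, 0.0215]
ee_rot: [3.141, 0.0, 1.592]
wrist_force: [1.9, 0.4, 2.7]
width: 0.0657
finger_force: 30.3
```

>>> move_arm(deltas=[0, 0, 0, 0, 0, 0, 1, 0, 0, 0, 0, 0, 0, 1, 0, 0, 0, 0, 0, -1, 1, 0, 0, 0, 0, 0, -4, 1, 0, 0, 0, 0, 0, -7.5, 1, 0, 0, 0, 0, 0, -9, 1, 0, 0, 0, 0, 0, -9, 1, 0, 0, 0, 0, 0, -9, 1])

```text
time: 34.3
tool_pos: [0.6484, 0.0699, 0.1098]
ee_rot: [-3.14, 0.0, 1.592]
wrist_force: [0.1, -0.3, -3.3]
width: 0.0655
finger_force: 30.0
```

```bash
python3 -c "
from h import *
plan([(.62,.2,.11,2.4),(.5535,.365,.11,3.2365)])
"
```

```text
t 34.3 pos [0.6484 0.0699 0.1098] rot [-3.14   0.     1.592] F [ 0.1 -0.3 -3.3] w 0.0655
 -> (0.62, 0.2, 0.11, 2.4) rot [-0.001 -0.    -0.808] cm [ 1.306e+01 -2.560e+00 -1.000e-02]
 -> (0.5535, 0.365, 0.11, 3.2365) rot [ 0.     0.    -0.836] cm [16.05  7.68  0.  ]
```

>>> move_arm(deltas=[0, 0, -0.14, 2.2, -0.4, 0, 1, 0, 0, -0.28, 4.4, -0.8, 0, 1, 0, 0, -0.42, 6.6, -1.2, 0, 1, 0, 0, -0.56, 8.8, -1.6, 0, 1, 0, 0, -0.7, 11, -2.1, 0, 1, 0, 0, -0.808, 13.1, -2.6, 0, 1, 0, 0, -0.808, 13.1, -2.6, 0, 1])

```text
time: 35.0
tool_pos: [0.6177, 0.2027, 0.1076]
ee_rot: [-3.138, -0.004, 2.404]
wrist_force: [0.2, -0.8, -2.1]
width: 0.0654
finger_force: 30.0
```

>>> move_arm(deltas=[0, 0, -0.14, 2.7, 1.3, 0, 1, 0, 0, -0.28, 5.4, 2.6, 0, 1, 0, 0, -0.42, 8, 3.9, 0, 1, 0, 0, -0.56, 10.7, 5.2, 0, 1, 0, 0, -0.7, 13.4, 6.5, 0, 1, 0, 0, -0.836, 16, 7.7, 0, 1, 0, 0, -0.836, 16, 7.7, 0, 1, 0, 0, -0.836, 16, 7.7, 1, 1])

```text
time: 35.8
tool_pos: [0.5549, 0.3649, 0.1006]
ee_rot: [-3.141, 0.001, -3.049]
wrist_force: [0.2, 0.3, -1.6]
width: 0.0655
finger_force: 30.0
```

>>> move_arm(deltas=[0, 0, 0, 0, 0, 1, 1, 0, 0, 0, 0, 0, 2, 1, 0, 0, 0, 0, 0, 3, 1, 0, 0, 0, 0, 0, 3.5, 1, 0, 0, 0, 0, 0, 3.5, 1, 0, 0, 0, 0, 0, 3.5, 1, 0, 0, 0, 0, 0, 3.5, 1])

```text
time: 36.5
tool_pos: [0.5547, 0.3655, 0.0668]
ee_rot: [3.141, 0.001, -3.047]
wrist_force: [0.0, -0.0, -1.9]
width: 0.0657
finger_force: 30.0
```

```bash
python3 -c "
from h import *
plan([(.5535,.365,.0245,3.2365)]);t=snap('top');sheet_tins(t)
"
```

```text
t 36.5 pos [0.5547 0.3655 0.0668] rot [ 3.141e+00  1.000e-03 -3.047e+00] F [ 0.  -0.  -1.9] w 0.0657
 -> (0.5535, 0.365, 0.0245, 3.2365) rot [ 0.001  0.001 -0.001] cm [ 0.13 -0.04  4.23]
sheet tin [524.7 378.5] [64.2 87.1] 4.1
sheet tin [557.1 259.2] [159.8  88.9] 5.4
```

>>> move_arm(deltas=[0, 0, 0, 0.1, 0, 1.2, 1, 0, 0, 0, 0.1, 0, 2.2, 1, 0, 0, 0, 0.1, 0, 3.1, 1, 0, 0, 0, 0.1, 0, 3.7, 1, 0, 0, 0, 0.1, 0, 4.0, 1, 0, 0, 0, 0.1, 0, 4.0, 1])

```text
time: 37.15
tool_pos: [0.5531, 0.3651, 0.0255]
ee_rot: [-3.141, -0.001, -3.047]
wrist_force: [-0.6, -0.3, -2.6]
width: 0.0657
finger_force: 30.0
```

>>> move_arm(deltas=[0, 0, 0, 0, 0, 0.1, 1, 0, 0, 0, 0, 0, 0.2, 1, 0, 0, 0, 0, 0, 0.2, 1])

```text
time: 37.45
tool_pos: [0.5537, 0.3654, 0.0246]
ee_rot: [3.141, 0.001, -3.047]
wrist_force: [0.2, 0.0, -1.4]
width: 0.0656
finger_force: 30.0
```

>>> move_arm(deltas=[0, 0, 0, 0, 0, 0, -1, 0, 0, 0, 0, 0, 0, -1, 0, 0, 0, 0, 0, 0, -1, 0, 0, 0, 0, 0, 0, -1, 0, 0, 0, 0, 0, -2, -1, 0, 0, 0, 0, 0, -6, -1, 0, 0, 0, 0, 0, -9, -1, 0, 0, 0, 0, 0, -9, -1])

```text
time: 38.25
tool_pos: [0.5563, 0.3668, 0.1208]
ee_rot: [3.137, 0.011, -3.047]
wrist_force: [0.8, 1.0, 1.0]
width: 0.0938
finger_force: 0.0
```

>>> move_arm(deltas=[0, 0, 0.14, 0.1, -2.4, 0, -1, 0, 0, 0.28, 0.2, -4.8, 0, -1, 0, 0, 0.42, 0.3, -7.2, 0, -1, 0, 0, 0.56, 0.5, -9.6, 0, -1, 0, 0, 0.7, 0.6, -12, 0, -1, 0, 0, 0.836, 0.7, -14.5, 0, -1, 0, 0, 0.836, 0.7, -14.5, 0, -1])

```text
time: 38.95
tool_pos: [0.5596, 0.2173, 0.1126]
ee_rot: [-3.139, -0.0, 2.395]
wrist_force: [0.5, 0.2, 1.2]
width: 0.094
finger_force: 0.0
```

>>> move_arm(deltas=[0, 0, 0.14, -1.4, -1.9, 0, -1, 0, 0, 0.28, -2.8, -3.8, 0, -1, 0, 0, 0.42, -4.2, -5.7, 0, -1, 0, 0, 0.56, -5.6, -7.6, 0, -1, 0, 0, 0.7, -7, -9.5, 0, -1, 0, 0, 0.84, -8.1, -11.4, 0, -1, 0, 0, 0.84, -8.1, -11.4, 1.5, -1, 0, 0, 0.84, -8.1, -11.4, 3, -1])

```text
time: 39.75
tool_pos: [0.5426, 0.0821, 0.0827]
ee_rot: [3.141, -0.001, 1.563]
wrist_force: [0.6, 0.2, -1.5]
width: 0.0943
finger_force: 0.0
```

>>> move_arm(deltas=[0, 0, 0, 0, 0, 1.5, -1, 0, 0, 0, 0, 0, 3, -1, 0, 0, 0, 0, 0, 3, -1, 0, 0, 0, 0, 0, 3, -1])

```text
time: 40.15
tool_pos: [0.5422, 0.0819, 0.053]
ee_rot: [-3.14, 0.0, 1.561]
wrist_force: [-0.2, 0.1, -0.1]
width: 0.094
finger_force: 0.0
```

```bash
python3 -c "
from h import *
t=snap('top');sheet_tins(t)
for r in tins(t): print(np.round(r,4))
plan([(.5426,.081,.0205,1.561)])
"
```

```text
sheet tin [547.8 357.9] [160.1  89.5] 4.7
[ 4.236000e-01 -2.950000e-01  1.438300e+00  1.378723e+02  7.200020e+01
  4.044600e+02  2.298933e+02]
[4.979000e-01 2.202000e-01 8.510000e-02 5.138174e+02 4.049799e+02
 2.160887e+02 2.006132e+02]
[ 5.643000e-01 -3.125000e-01  1.446000e+00  1.379481e+02  7.434580e+01
  4.104932e+02  1.774932e+02]
[5.632000e-01 5.110000e-02 3.210000e-02 1.161050e+02 7.381330e+01
 2.726378e+02 1.777244e+02]
t 40.2 pos [0.5429 0.0818 0.054 ] rot [ 3.141 -0.     1.561] F [-0.2 -0.1 -0.6] w 0.0935
 -> (0.5426, 0.081, 0.0205, 1.561) rot [ 0. -0. -0.] cm [-0.08 -0.03  3.35]
```

>>> move_arm(deltas=[0, 0, 0, 0, 0, 1.5, -1, 0, 0, 0, 0, 0, 2.8, -1, 0, 0, 0, 0, 0, 3.3, -1, 0, 0, 0, 0, 0, 3.3, -1, 0, 0, 0, 0, 0, 3.3, 1, 0, 0, 0, 0, 0, 3.3, 1, 0, 0, 0, 0, 0, 3.3, 1, 0, 0, 0, 0, 0, 3.3, 1])

```text
time: 41.0
tool_pos: [0.5427, 0.0814, 0.0214]
ee_rot: [3.141, 0.0, 1.56]
wrist_force: [0.9, 1.0, 4.2]
width: 0.0658
finger_force: 30.3
```

>>> move_arm(deltas=[0, 0, 0, 0, 0, 0, 1, 0, 0, 0, 0, 0, 0, 1, 0, 0, 0, 0, 0, -1, 1, 0, 0, 0, 0, 0, -4, 1, 0, 0, 0, 0, 0, -7.5, 1, 0, 0, 0, 0, 0, -9, 1, 0, 0, 0, 0, 0, -9, 1, 0, 0, 0, 0, 0, -9, 1])

```text
time: 41.8
tool_pos: [0.542, 0.0813, 0.1099]
ee_rot: [-3.14, 0.0, 1.56]
wrist_force: [-1.4, 0.4, -2.7]
width: 0.0659
finger_force: 30.0
```

>>> move_arm(deltas=[0, 0, -0.14, 2, -0.7, 0, 1, 0, 0, -0.28, 4, -1.4, 0, 1, 0, 0, -0.42, 6, -2.1, 0, 1, 0, 0, -0.56, 8, -2.9, 0, 1, 0, 0, -0.7, 10, -3.7, 0, 1, 0, 0, -0.84, 11.9, -4.4, 0, 1, 0, 0, -0.84, 11.9, -4.4, 0, 1])

```text
time: 42.5
tool_pos: [0.4975, 0.2023, 0.1081]
ee_rot: [-3.138, -0.004, 2.403]
wrist_force: [-0.3, 0.3, -1.9]
width: 0.0657
finger_force: 30.0
```

```bash
python3 -c "
from h import *
plan([(.4006,.3507,.11,3.2365)])
t=snap('top');sheet_tins(t)
for r in tins(t): print(np.round(r,4))
"
```

```text
t 42.5 pos [0.4975 0.2023 0.1081] rot [-3.138 -0.004  2.403] F [-0.3  0.3 -1.9] w 0.0657
 -> (0.4006, 0.3507, 0.11, 3.2365) rot [-0.002 -0.005 -0.833] cm [17.15  4.45 -0.15]
sheet tin [570.2 233.9] [147.7  95.7] 12.2
[ 4.237000e-01 -2.951000e-01  1.434400e+00  1.378052e+02  7.196560e+01
  4.044600e+02  2.298867e+02]
[3.962000e-01 2.123000e-01 1.483000e-01 1.582632e+02 8.498910e+01
 2.112459e+02 2.355956e+02]
[4.280000e-01 7.710000e-02 1.550900e+00 1.370838e+02 7.108610e+01
 2.625000e+02 2.253267e+02]
[4.427000e-01 3.671000e-01 6.860000e-02 1.783055e+02 8.964430e+01
 1.502944e+02 2.188889e+02]
[ 5.643000e-01 -3.125000e-01  1.446000e+00  1.379481e+02  7.434580e+01
  4.104932e+02  1.774932e+02]
[  0.5722   0.2271   0.2279 189.6611 128.6339 203.2821 164.6614]
[  0.6169   0.3935   0.3801 141.0379 122.6272 152.7258 148.1452]
```

Tin 2 is unmoved; continue.

>>> move_arm(deltas=[0, 0, -0.14, 2.9, 0.7, 0, 1, 0, 0, -0.28, 5.8, 1.4, 0, 1, 0, 0, -0.42, 8.7, 2.2, 0, 1, 0, 0, -0.56, 11.6, 2.9, 0, 1, 0, 0, -0.7, 14.5, 3.6, 0, 1, 0, 0, -0.835, 17.3, 4.4, 0, 1, 0, 0, -0.835, 17.3, 4.4, 0, 1, 0, 0, -0.835, 17.3, 4.4, 1, 1])

```text
time: 43.35
tool_pos: [0.4031, 0.35, 0.1011]
ee_rot: [-3.141, 0.002, -3.051]
wrist_force: [1.1, -0.9, -1.7]
width: 0.066
finger_force: 30.0
```

>>> move_arm(deltas=[0, 0, 0, 0, 0, 1, 1, 0, 0, 0, 0, 0, 2, 1, 0, 0, 0, 0, 0, 3, 1, 0, 0, 0, 0, 0, 3.5, 1, 0, 0, 0, 0, 0, 3.5, 1, 0, 0, 0, 0, 0, 3.5, 1, 0, 0, 0, 0, 0, 3.5, 1])

```text
time: 44.05
tool_pos: [0.4026, 0.3505, 0.0666]
ee_rot: [3.141, 0.001, -3.048]
wrist_force: [0.4, 0.1, -1.4]
width: 0.066
finger_force: 30.0
```

```bash
python3 -c "
from h import *
plan([(.4006,.3507,.0245,3.2365)])
"
```

```text
t 44.0 pos [0.4026 0.3505 0.0666] rot [ 3.141e+00  1.000e-03 -3.048e+00] F [ 0.4  0.1 -1.4] w 0.066
 -> (0.4006, 0.3507, 0.0245, 3.2365) rot [ 0.001  0.001 -0.002] cm [0.2  0.04 4.21]
```

>>> move_arm(deltas=[0, 0, 0, 0.2, 0, 1.2, 1, 0, 0, 0, 0.2, 0, 2.2, 1, 0, 0, 0, 0.2, 0, 3.1, 1, 0, 0, 0, 0.2, 0, 3.7, 1, 0, 0, 0, 0.2, 0, 4.0, 1, 0, 0, 0, 0.2, 0, 4.0, 1])

```text
time: 44.65
tool_pos: [0.3999, 0.3499, 0.0254]
ee_rot: [-3.141, -0.001, -3.048]
wrist_force: [0.1, -0.3, -1.8]
width: 0.066
finger_force: 30.0
```

>>> move_arm(deltas=[0, 0, 0, 0, 0, 0.1, 1, 0, 0, 0, 0, 0, 0.2, 1, 0, 0, 0, 0, 0, 0.2, 1])

```text
time: 44.95
tool_pos: [0.4005, 0.3502, 0.0245]
ee_rot: [3.141, 0.001, -3.048]
wrist_force: [1.0, -0.6, -0.8]
width: 0.0656
finger_force: 30.0
```

>>> move_arm(deltas=[0, 0, 0, 0, 0, 0, -1, 0, 0, 0, 0, 0, 0, -1, 0, 0, 0, 0, 0, 0, -1, 0, 0, 0, 0, 0, 0, -1, 0, 0, 0, 0, 0, -2, -1, 0, 0, 0, 0, 0, -6, -1, 0, 0, 0, 0, 0, -9, -1, 0, 0, 0, 0, 0, -9, -1])

```text
time: 45.75
tool_pos: [0.4029, 0.352, 0.1197]
ee_rot: [3.136, 0.009, -3.048]
wrist_force: [0.4, 1.1, -0.7]
width: 0.0939
finger_force: 0.0
```

>>> move_arm(deltas=[0, 0, 0.14, -0.2, -2.5, 0, -1, 0, 0, 0.28, -0.5, -5, 0, -1, 0, 0, 0.42, -0.7, -7.5, 0, -1, 0, 0, 0.56, -1, -10, 0, -1, 0, 0, 0.7, -1.2, -12.5, 0, -1, 0, 0, 0.836, -1.5, -15.2, 0, -1, 0, 0, 0.836, -1.5, -15.2, 0, -1])

```text
time: 46.45
tool_pos: [0.429, 0.1976, 0.1127]
ee_rot: [-3.139, 0.0, 2.394]
wrist_force: [-0.4, -0.1, 0.5]
width: 0.094
finger_force: 0.0
```

>>> move_arm(deltas=[0, 0, 0.14, -1.4, -1.5, 0, -1, 0, 0, 0.28, -2.8, -3, 0, -1, 0, 0, 0.42, -4.2, -4.5, 0, -1, 0, 0, 0.56, -5.6, -6, 0, -1, 0, 0, 0.7, -7, -7.5, 0, -1, 0, 0, 0.849, -8.1, -9.2, 0, -1, 0, 0, 0.849, -8.1, -9.2, 1.5, -1, 0, 0, 0.849, -8.1, -9.2, 3, -1])

```text
time: 47.25
tool_pos: [0.4268, 0.0777, 0.0833]
ee_rot: [3.141, -0.001, 1.551]
wrist_force: [-0.9, -0.7, -0.4]
width: 0.0939
finger_force: 0.0
```

>>> move_arm(deltas=[0, 0, 0, 0, 0, 1.5, -1, 0, 0, 0, 0, 0, 3, -1, 0, 0, 0, 0, 0, 3, -1, 0, 0, 0, 0, 0, 3, -1])

```text
time: 47.65
tool_pos: [0.4262, 0.078, 0.0535]
ee_rot: [-3.14, -0.0, 1.551]
wrist_force: [0.5, 0.7, 0.6]
width: 0.0941
finger_force: 0.0
```

```bash
python3 -c "
from h import *
t=snap('top');sheet_tins(t)
for r in tins(t): print(np.round(r,4))
plan([(.428,.0772,.0205,1.551)])
"
```

```text
sheet tin [476.2 352. ] [303.4  88.6] 5.4
sheet tin [567.3 259.7] [140.6  87.5] 4.0
[3.568000e-01 2.003000e-01 5.360000e-02 8.854760e+01 5.638620e+01
 2.141597e+02 2.536639e+02]
[ 4.236000e-01 -2.950000e-01  1.438300e+00  1.378723e+02  7.200020e+01
  4.044600e+02  2.298933e+02]
[4.215000e-01 4.320000e-02 3.200000e-02 9.063120e+01 6.734100e+01
 2.742703e+02 2.274775e+02]
[4.453000e-01 2.529000e-01 8.510000e-02 4.174071e+02 3.321234e+02
 2.022190e+02 2.194048e+02]
[ 5.643000e-01 -3.125000e-01  1.446000e+00  1.379481e+02  7.434580e+01
  4.104863e+02  1.774932e+02]
t 47.7 pos [0.4268 0.0779 0.0542] rot [ 3.141 -0.     1.551] F [-0.5 -0.8 -0.3] w 0.0939
 -> (0.428, 0.0772, 0.0205, 1.551) rot [ 0. -0.  0.] cm [-0.07  0.12  3.37]
```

>>> move_arm(deltas=[0, 0, 0, 0, 0.1, 1.5, -1, 0, 0, 0, 0, 0.1, 2.8, -1, 0, 0, 0, 0, 0.1, 3.3, -1, 0, 0, 0, 0, 0.1, 3.3, -1, 0, 0, 0, 0, 0.1, 3.3, 1, 0, 0, 0, 0, 0.1, 3.3, 1, 0, 0, 0, 0, 0.1, 3.3, 1, 0, 0, 0, 0, 0.1, 3.3, 1])

```text
time: 48.5
tool_pos: [0.428, 0.0775, 0.0214]
ee_rot: [3.141, 0.0, 1.55]
wrist_force: [-0.3, -0.0, -0.3]
width: 0.0654
finger_force: 30.3
```

>>> move_arm(deltas=[0, 0, 0, 0, 0, 0, 1, 0, 0, 0, 0, 0, 0, 1, 0, 0, 0, 0, 0, -1, 1, 0, 0, 0, 0, 0, -4, 1, 0, 0, 0, 0, 0, -7.5, 1, 0, 0, 0, 0, 0, -9, 1, 0, 0, 0, 0, 0, -9, 1, 0, 0, 0, 0, 0, -9, 1])

```text
time: 49.3
tool_pos: [0.4272, 0.0774, 0.1105]
ee_rot: [-3.141, 0.0, 1.55]
wrist_force: [0.1, 0.7, -1.2]
width: 0.0655
finger_force: 30.0
```

>>> move_arm(deltas=[0, 0, -0.14, 1.4, -0.2, 0, 1, 0, 0, -0.28, 2.8, -0.4, 0, 1, 0, 0, -0.42, 4.2, -0.6, 0, 1, 0, 0, -0.56, 5.6, -0.8, 0, 1, 0, 0, -0.7, 7, -0.9, 0, 1, 0, 0, -0.85, 8.3, -1, 0, 1, 0, 0, -0.85, 8.3, -1, 0, 1])

```text
time: 50.0
tool_pos: [0.4178, 0.1614, 0.1088]
ee_rot: [-3.138, -0.003, 2.402]
wrist_force: [0.3, -0.3, -1.1]
width: 0.0658
finger_force: 30.0
```

```bash
python3 -c "
from h import *
plan([(.4102,.2493,.11,3.2365)])
"
```

```text
t 50.0 pos [0.4178 0.1614 0.1088] rot [-3.138e+00 -3.000e-03  2.402e+00] F [ 0.3 -0.3 -1.1] w 0.0658
 -> (0.4102, 0.2493, 0.11, 3.2365) rot [-0.002 -0.004 -0.835] cm [ 6.49  5.98 -0.13]
```

>>> move_arm(deltas=[0, 0, -0.14, 1.1, 1, 0, 1, 0, 0, -0.28, 2.2, 2, 0, 1, 0, 0, -0.42, 3.3, 3, 0, 1, 0, 0, -0.56, 4.4, 4, 0, 1, 0, 0, -0.7, 5.5, 5, 0, 1, 0, 0, -0.835, 6.6, 5.9, 0, 1, 0, 0, -0.835, 6.6, 5.9, 0, 1, 0, 0, -0.835, 6.6, 5.9, 1, 1])

```text
time: 50.8
tool_pos: [0.4113, 0.2483, 0.1011]
ee_rot: [-3.141, 0.002, -3.053]
wrist_force: [0.7, 0.2, -1.7]
width: 0.0656
finger_force: 30.0
```

>>> move_arm(deltas=[0, 0, 0, 0, 0, 1, 1, 0, 0, 0, 0, 0, 2, 1, 0, 0, 0, 0, 0, 3, 1, 0, 0, 0, 0, 0, 3.5, 1, 0, 0, 0, 0, 0, 3.5, 1, 0, 0, 0, 0, 0, 3.5, 1, 0, 0, 0, 0, 0, 3.5, 1])

```text
time: 51.5
tool_pos: [0.4111, 0.249, 0.0666]
ee_rot: [3.141, 0.001, -3.048]
wrist_force: [0.5, -0.0, -1.4]
width: 0.0655
finger_force: 30.0
```

```bash
python3 -c "
from h import *
plan([(.4102,.2493,.0245,3.2365)])
"
```

```text
t 51.5 pos [0.4111 0.249  0.0666] rot [ 3.141e+00  1.000e-03 -3.048e+00] F [ 0.5 -0.  -1.4] w 0.0655
 -> (0.4102, 0.2493, 0.0245, 3.2365) rot [ 0.     0.001 -0.002] cm [0.09 0.04 4.21]
```

>>> move_arm(deltas=[0, 0, 0, 0.1, 0, 1.2, 1, 0, 0, 0, 0.1, 0, 2.2, 1, 0, 0, 0, 0.1, 0, 3.1, 1, 0, 0, 0, 0.1, 0, 3.7, 1, 0, 0, 0, 0.1, 0, 4.0, 1, 0, 0, 0, 0.1, 0, 4.0, 1])

```text
time: 52.1
tool_pos: [0.4093, 0.2485, 0.0254]
ee_rot: [-3.141, -0.001, -3.048]
wrist_force: [-0.2, 0.2, -2.3]
width: 0.0659
finger_force: 30.0
```

>>> move_arm(deltas=[0, 0, 0, 0, 0, 0.1, 1, 0, 0, 0, 0, 0, 0.2, 1, 0, 0, 0, 0, 0, 0.2, 1])

```text
time: 52.4
tool_pos: [0.41, 0.2488, 0.0244]
ee_rot: [3.141, 0.001, -3.048]
wrist_force: [-0.1, -0.1, -0.7]
width: 0.066
finger_force: 30.0
```

>>> move_arm(deltas=[0, 0, 0, 0, 0, 0, -1, 0, 0, 0, 0, 0, 0, -1, 0, 0, 0, 0, 0, 0, -1, 0, 0, 0, 0, 0, 0, -1, 0, 0, 0, 0, 0, -2, -1, 0, 0, 0, 0, 0, -6, -1, 0, 0, 0, 0, 0, -9, -1, 0, 0, 0, 0, 0, -9, -1])

```text
time: 53.2
tool_pos: [0.4127, 0.2501, 0.1194]
ee_rot: [3.138, 0.01, -3.048]
wrist_force: [0.3, 0.3, 0.2]
width: 0.0942
finger_force: 0.0
```

>>> move_arm(deltas=[0, 0, 0, 0, -4, -4, -1, 0, 0, 0, 0, -8, -4, -1, 0, 0, 0, 0, -12, -4, -1, 0, 0, 0, 0, -16, -4, -1, 0, 0, 0, 0, -20, -4, -1, 0, 0, 0, 0, -24, -4, -1, 0, 0, 0, 0, -26, -4, -1, 0, 0, 0, 0, -26, -4, -1])

```text
time: 54.0
tool_pos: [0.4334, -0.0124, 0.1528]
ee_rot: [-3.141, -0.002, -3.053]
wrist_force: [0.5, 0.3, -0.9]
width: 0.0941
finger_force: 0.0
```

```bash
python3 -c "
from h import *
t=snap('top');sheet_tins(t);save(t,'end.png')
for r in tins(t): print(np.round(r,4))
for c in ((.5633,.2636),(.5535,.365),(.4006,.3507),(.4102,.2493),(.4236,-.295),(.5643,-.3125)):
  c=np.array(c); print(c,tilt(t,c,L=.02,W=.04 if c[1]>0 else .02))
"
```

```text
sheet tin [476.2 351.7] [303.6  89.8] 5.3
sheet tin [485.5 252.4] [303.6  90.5] 5.5
[ 4.236000e-01 -2.950000e-01  1.438300e+00  1.378723e+02  7.200020e+01
  4.044533e+02  2.298933e+02]
[4.540000e-01 1.828000e-01 1.577800e+00 4.998968e+02 4.075241e+02
 2.303565e+02 2.158922e+02]
[ 5.643000e-01 -3.125000e-01  1.446000e+00  1.379481e+02  7.434580e+01
  4.104932e+02  1.774932e+02]
[0.5633 0.2636] (418, array([-0.0039, -0.0032,  0.0047]), 0.0019)
[0.5535 0.365 ] (380, array([ 0.0019, -0.0222,  0.0048]), 0.0019)
[0.4006 0.3507] (427, array([-0.0023,  0.0087,  0.0049]), 0.0019)
[0.4102 0.2493] (448, array([0.0038, 0.0003, 0.0049]), 0.0018)
[ 0.4236 -0.295 ] (224, array([0.0188, 0.0102, 0.0062]), 0.0016)
[ 0.5643 -0.3125] (213, array([ 0.0049, -0.0134,  0.0061]), 0.0018)
```

View pics/end.png

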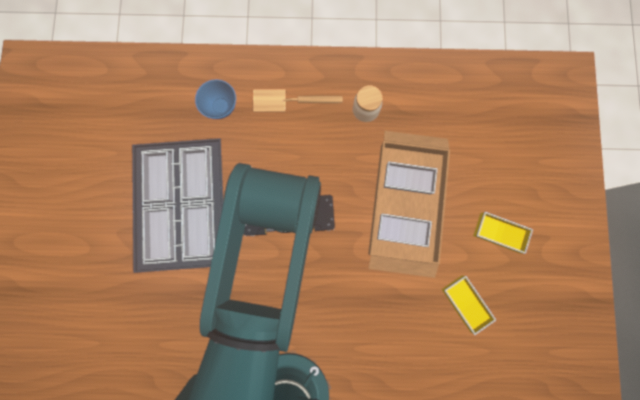

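The picture shows all four bays filled (around pixels 160–195, 150–260) and both rocking tins flat in the box ((411,178) and (405,230)). The depth readings show every tin level and down on its floor, so I'm handing in the job.

```bash
python3 -c "
from bench import robot
print(robot.close_job())"
```

```text
the job is handed in; nothing more can be done
None
```

The job is handed in: by my last top-camera check the four steady tins stand level in the four carrier bays and the two rocking tins are flat in the cardboard box; the bowl, jar and spatula were not touched, and the judge's verdict was not shown.

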